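# Hang the bur rack that fits the set screws

## Robot

A 7-joint arm with a two-finger parallel gripper is mounted at the origin on a cart in front of the work surface, level with it; the furniture and walls round the work are solid. World frame = base frame: x ahead of the robot, y to its left, z up, the work surface at z = 0. Lengths are in mm, angles in degrees, forces in N, time in s.
With the tool pointing down it reaches from about 350 to 775 mm from the base axis. Payload 3.1 kg.
Tool frame: the origin (TCP) lies midway between the tips of the shut fingers; the grasp point (between the pads) lies 19 mm behind it (manip.grip_depth is the distance from the TCP to the grasp point, in mm); y points along the fingers, z is the direction in which the jaws open and shut, and the axes are right-handed (so a half turn about y gives the same grasp; the last joint's range is limited). The gripper opens to 85 mm and grips with 20 to 120 N. Pads are 22 mm wide; open, the fingers measure 114 mm over their backs; the gripper's body (76 mm by 85 mm) begins 54 mm behind the grasp point. The pads swing forward as they close: fully open they stand 13 mm farther back than shut.
Start: joints at [68.142, 17.813, 0.802, 86.603, -0.252, 75.585, -1.558], TCP at [183.347, -518.557, 231.304] pointing down, gripper open.
Joint ranges: [-154.91, 154.91], [-16.99, 109.72], [-72.82, 74.43], [7.12, 147.25], [-82.49, 262.49], [11.32, 116.49], [-174.64, 174.64]. Speed limits (degrees/s): [159.86, 159.86, 180, 180, 180, 180, 180].

## Interface

Orientations are given as a 3x3 rotation matrix whose columns are the frame's x, y, z axes.
In Python, from station import manip gives the robot as it stands.
- The arm moves only by the shell command python3 -m crank 'ROWS' [OPENING]. ROWS is JSON, a list of rows, each a list of 6 numbers: the shift along the tool's x, y, z in units of 30 mm (1.0 is 30 mm), then the turn, a rotation vector about the tool's x, y, z in units of 5 degrees (1.0 is 5 degrees). A call has 1 to 8 rows; each row is the pose to reach, as a shift and turn from the pose commanded when the call began, along the tool's axes at that moment; what a row does not reach only later rows make up. A row lasts 1/12 s, in which the tool goes at most 41.7 mm and 7.16 degrees, less where a joint would pass 70% of its speed; a pose out of reach is approached as far as the arm can. A call with a gripper value outside its range is refused whole. OPENING is the opening, from 0 (shut) to 1 (fully open), set as the call begins (- or left out, the last holds). The fingers move at their own pace and stop on an object; the grip force is fixed at half the most. Time passes only in rows, so rows that repeat a pose let the fingers close. It gives the time, the measured TCP pose, the force and the opening at its end, in the units of the state.
- manip.get_state(): the state, without advancing time (a new reading comes with each control period).
- manip.get_image(name): name is "scene" or "top" or "wrist"; returns a dict with "img" (384x512x3 uint8, blue, green, red), "intrinsics" (3x3 intrinsics, pixels), "extrinsics" (4x4, takes a point from camera to world coordinates); the wrist camera has in their place "tool_from_camera" (4x4, takes a point from camera to tool coordinates, whose origin is the TCP and whose axes are the tool frame's). Camera axes: x right, y up, looking along -z (the intrinsics and any distortion apply to the point x, -y, -z); pixel columns grow to the right and rows downward; lengths in mm; the calibration is good to about 2 mm. A picture is of the moment at which its call begins: read the wrist's pose just before it. There is no depth.
- manip.finish_job(): hands the job in, once; it reports no verdict.
The state is a dict: "time": time; "joints": joint angles; "qvel": joint speeds; "joint_efforts": joint torques, N m; "ee_pos": TCP position; "ee_rot": TCP orientation; "contact_force": force on the tool from outside, world axes, zero at the start; "ft_torque": the same for the moment, N m; "gripper_width": finger opening in mm.
Only numpy, scipy, OpenCV 4.12 (cv2) and the standard library are available. Lean on these libraries where they do the work, as an engineer would, in place of code of your own. Each camera call takes 0.05 s, during which the arm holds its last target.

## Task

The two screws in the sloping tool board have been set for one of the two bur racks that lie on its lower edge. See which rack has the matching keyholes and hang that one up: round holes over the screw heads, plate flat on the board, then slide it straight down the slope as far as it goes, so that the screws sit at the ends of the narrow slots, and let go. Leave the other rack, the jar, the pliers and the loupe as they are.

Things in the scene. Friction and masses are not known exactly. Their poses are not given: they have to be found in the camera images.
- board: fixed wooden tool board, 240 mm wide (y), 160 deep (x), 132 high, facing the right-hand end of the bench. Its face rises at 35 degrees from level towards the board's +x and is the plane through board-frame points (-90, y, 20) and (70, y, 132) mm. A lip 12 mm wide, 11 mm proud, runs along its lower edge. Brass inserts dot it flush; the screws' row lies 130 mm up it. Origin: on the worktop below it
- screw_l: left screw (seen facing the board; board +y, nearer the robot): round-head, steel, fixed square in the face. Shank 5 mm thick; head 12 mm across, its underside 5.5 mm and its top 10 mm off the face. Origin: where its axis meets the face. Its x points up the slope, y along the row to the left, z square out of the face
- screw_r: right screw (farther from the robot), same kind and axes, in the same row; it stands either 48 mm or 72 mm from the left one
- rack_wide: loose bur rack, about 0.12 kg, lying on the face against the lip: aluminium plate 4 mm thick, 100 mm long (y), x from -15 to +46 mm, keyholes 72 mm apart. On it, along its +x edge, a wooden bar to hold it by: x 26 to 44 mm, 96 mm long, z 4 to 34 mm; short burs stand 19 mm above it over 25 mm from its middle. Origin: plate underside, midway between the round holes; x up the slope, z off the face
- rack_wide_hole_l (a point): centre of the wide rack's left (+y) round keyhole end, 18 mm across, on the plate's underside: (0, 36, 0) mm in the rack's frame. From it a slot 8.5 mm wide runs to x = 22 mm
- rack_wide_lock_l (a point): on the underside of the wide rack's plate, where the axis of the left (+y) screw passes when its shank touches the slot's end: (19.5, 36, 0) mm in the rack's frame, so the rack slides 19.5 mm down the slope from heads-in-holes to home
- rack_wide_hole_r (a point): centre of the wide rack's right (-y) round keyhole end, 18 mm across, on the plate's underside: (0, -36, 0) mm in the rack's frame. From it a slot 8.5 mm wide runs to x = 22 mm
- rack_wide_lock_r (a point): on the underside of the wide rack's plate, where the axis of the right (-y) screw passes when its shank touches the slot's end: (19.5, -36, 0) mm in the rack's frame, so the rack slides 19.5 mm down the slope from heads-in-holes to home
- rack_narrow: loose bur rack, about 0.12 kg, lying on the face against the lip: aluminium plate 4 mm thick, 76 mm long (y), x from -15 to +46 mm, keyholes 48 mm apart. On it, along its +x edge, a wooden bar to hold it by: x 26 to 44 mm, 72 mm long, z 4 to 34 mm; short burs stand 19 mm above it over 25 mm from its middle. Origin: plate underside, midway between the round holes; x up the slope, z off the face
- rack_narrow_hole_l (a point): centre of the narrow rack's left (+y) round keyhole end, 18 mm across, on the plate's underside: (0, 24, 0) mm in the rack's frame. From it a slot 8.5 mm wide runs to x = 22 mm
- rack_narrow_lock_l (a point): on the underside of the narrow rack's plate, where the axis of the left (+y) screw passes when its shank touches the slot's end: (19.5, 24, 0) mm in the rack's frame, so the rack slides 19.5 mm down the slope from heads-in-holes to home
- rack_narrow_hole_r (a point): centre of the narrow rack's right (-y) round keyhole end, 18 mm across, on the plate's underside: (0, -24, 0) mm in the rack's frame. From it a slot 8.5 mm wide runs to x = 22 mm
- rack_narrow_lock_r (a point): on the underside of the narrow rack's plate, where the axis of the right (-y) screw passes when its shank touches the slot's end: (19.5, -24, 0) mm in the rack's frame, so the rack slides 19.5 mm down the slope from heads-in-holes to home
- flux_jar: loose lidded jar, 48 mm across, 60 mm high, on the worktop behind the board; bystander; origin under its middle
- flat_pliers: loose pliers, 51x130x13 mm, on the worktop behind the board; bystander; origin under its middle
- loupe: loose black eye loupe, 33 mm across, 30 mm high, on the worktop behind the board; bystander; origin under its middle
- board_front (a point): a point in clear air, 150 mm square off the board's face, in front of its middle. The way in is from here, from the right: a fixed lamp trough hangs 0.51 m above the bench front (x 0.24 to 0.42 m at its right end, y = -0.24 m) and runs left from there over the whole bench; a motor hangs at x 0.2 to 0.3, y -0.3 to -0.2, 0.34 to 0.45 m up. Keep the arm clear of both

How it is judged (in metres and radians):
At the end, for the whole second after the job is handed in: The rack whose keyhole spacing equals the screw spacing hangs on both screws, flat on the board and slid home: each slot's end point within 4 mm of its own screw (left on left, right on right), at rest and released (((distance between rack_wide_lock_l and screw_l below 0.004 m and distance between rack_wide_lock_r and screw_r below 0.004 m and linear speed of rack_wide below 0.01 m/s) or (distance between rack_narrow_lock_l and screw_l below 0.004 m and distance between rack_narrow_lock_r and screw_r below 0.004 m and linear speed of rack_narrow below 0.01 m/s))); the robot touches nothing.
It fails at once if the rack that does not fit is moved more than 30 mm (screws 72 mm apart: the narrow one; 48 mm apart: the wide one) ((distance between screw_l and screw_r above 0.06 m and distance of rack_narrow from where it was at the start of the episode above 0.03 m) or (distance between screw_l and screw_r below 0.06 m and distance of rack_wide from where it was at the start of the episode above 0.03 m)).
It fails at once if the jar, the pliers or the loupe is moved more than 30 mm (distance of any of flux_jar, flat_pliers, loupe from where it was at the start of the episode above 0.03 m).
It also fails if it takes over 35 s, if anything falls off the work surface, if the arm or the gripper's body presses on something with over 40 N, if the wrist force passes 120 N, or if a joint passes its speed limit or range.

## Working session

There is one attempt and no reset: what is moved stays moved. The work goes in short steps, Python scripts to look and compute and a shell command to move; the robot and the scene stay as the last step left them, time stands still between calls to the robot, and variables do not carry over. Pictures are saved under pics/ and viewed, and the job is handed in when it is done.

```bash
ls; mkdir -p pics; python3 - <<'E'
from station import manip
import cv2,numpy as np
np.set_printoptions(precision=2,suppress=True)
print(manip.get_state(), manip.grip_depth)
for n in ["scene","top","wrist"]:
    d=manip.get_image(n); cv2.imwrite(f"pics/a_{n}.png",d["img"])
    print(n,d["intrinsics"],d.get("extrinsics",d.get("tool_from_camera")),[k for k in d if k!='img'])
E
```

```text
pics
{'time': 0.0, 'joints': array([68.14, 17.86,  0.8 , 86.69, -0.25, 75.58, -1.56]), 'qvel': array([ 0.06,  0.02, -0.06, -0.02, -0.03, -0.01, -0.02]), 'joint_efforts': array([ -0.  , -37.99,   0.15, -23.06,   0.01,   0.01,  -0.  ]), 'ee_pos': array([ 183.08, -517.86,  230.21]), 'ee_rot': array([[-0.94, -0.  ,  0.33],
       [-0.33,  0.  , -0.94],
       [ 0.  , -1.  , -0.  ]]), 'contact_force': array([-0.8 , -0.25, -0.43]), 'ft_torque': array([ 0.  ,  0.  , -0.04]), 'gripper_width': 85.43744900511054} 18.700000000000003
scene [[365.4    0.   259.37]
 [  0.   365.4  190.17]
 [  0.     0.     1.  ]] [[   0.75    0.32   -0.59  -25.32]
 [  -0.66    0.38   -0.64 -628.38]
 [   0.02    0.87    0.49  557.62]
 [   0.      0.      0.      1.  ]] ['intrinsics', 'extrinsics']
top [[425.44   0.   257.54]
 [  0.   425.44 188.47]
 [  0.     0.     1.  ]] [[ -0.29   0.79  -0.53  21.57]
 [ -0.96  -0.24   0.16  18.03]
 [  0.     0.56   0.83 836.53]
 [  0.     0.     0.     1.  ]] ['intrinsics', 'extrinsics']
wrist [[322.89   0.   256.19]
 [  0.   322.89 195.27]
 [  0.     0.     1.  ]] [[   0.     -0.95   -0.32  -82.19]
 [  -0.      0.32   -0.95 -142.84]
 [   1.      0.      0.      0.5 ]
 [   0.      0.      0.      1.  ]] ['intrinsics', 'tool_from_camera']
```

View pics/a_scene.png

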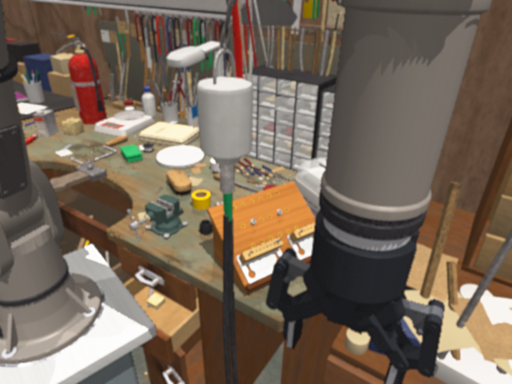

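View pics/a_top.png

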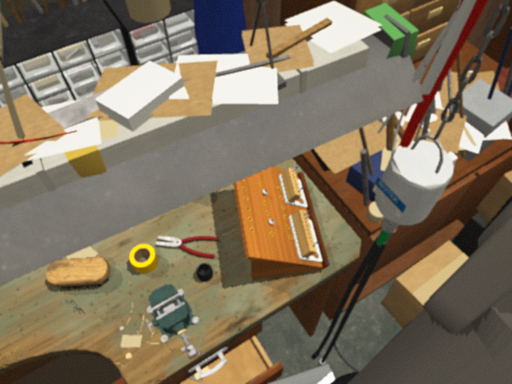

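View pics/a_wrist.png

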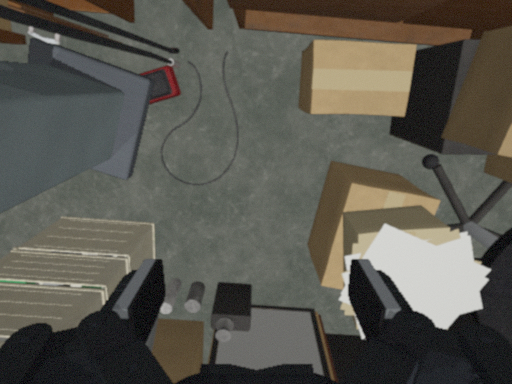

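Scene: board around (262,230), screws near (253,225) and (280,213). Top: the board is around (275,222), with screws at about (264,193) and (270,205..230). I'll zoom in to be sure.

```bash
python3 - <<'E'
import cv2
t=cv2.imread("pics/a_top.png")[155:290,220:340]; cv2.imwrite("pics/a_top_z.png",cv2.resize(t,None,fx=4.4,fy=4.4,interpolation=cv2.INTER_CUBIC))
t=cv2.imread("pics/a_scene.png")[170:300,195:335]; cv2.imwrite("pics/a_scene_z.png",cv2.resize(t,None,fx=4.5,fy=4.5,interpolation=cv2.INTER_CUBIC))
E
```

```text
(no output)
```

View pics/a_top_z.png

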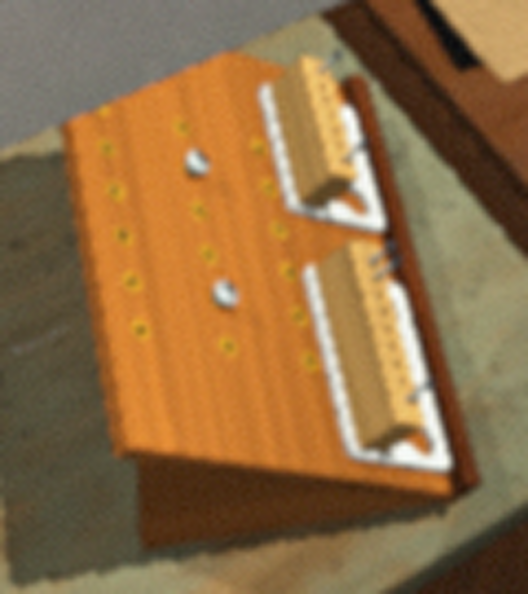

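View pics/a_scene_z.png

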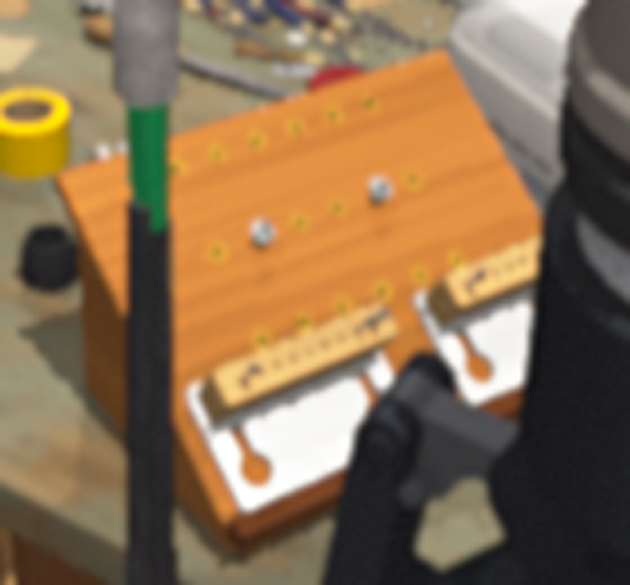

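```bash
cat > h.py <<'E'
import numpy as np, cv2
from scipy.optimize import least_squares
from scipy.spatial.transform import Rotation as R
np.set_printoptions(precision=3,suppress=True)
def proj(P,K,E):
    p=(np.asarray(P)-E[:3,3])@E[:3,:3]
    return np.c_[K[0,0]*p[:,0]/-p[:,2]+K[0,2], K[1,1]*-p[:,1]/-p[:,2]+K[1,2]]
s35,c35=np.sin(np.arctan2(112,160)),np.cos(np.arctan2(112,160))
FR=np.array([[c35,0,-s35],[0,1,0],[s35,0,c35]])  # face frame in board
def face(u,y,h): # up-slope, board y, off face -> board
    return np.array([-90,0,20])+FR@np.array([u,y,h])
def Bw(p): return R.from_euler('z',p[2],degrees=True).as_matrix()
def toW(p,P): return np.asarray(P)@Bw(p).T+[p[0],p[1],0]
E
cat > fit.py <<'E'
from h import *
from station import manip
T=manip.get_image("top");S=manip.get_image("scene")
KT,ET,KS,ES=T["intrinsics"],T["extrinsics"],S["intrinsics"],S["extrinsics"]
def zt(a): return (np.array(a)+.5)/4.4-.5+[220,155]
def zs(a): return (np.array(a)+.5)/4.5-.5+[195,170]
top={'tr':(68,125),'tl':(118,452),'sr':(197,162),'sl':(226,293)}
sc={'tl':(60,180),'tr':(445,55),'sl':(262,232),'sr':(379,188)}
# wide rack, narrow rack plate corner points: upper-left etc (u = +46, z=4)
top.update(wul=(357,462),wur=(308,265),wll=(450,468),nul=(289,209),nur=(262,87),nll=(385,230))
sc.update(wul=(190,383),wll=(250,510),nul=(418,297),whl=(256,472),nhl=(480,368))
def pts(p):
    L=195.3
    d={'tr':face(L,-120,0),'tl':face(L,120,0),'sr':face(130,p[4],7.5),'sl':face(130,p[3],7.5)}
    for k,y0,u0,w in (('w',p[5],p[6],50),('n',p[7],p[8],38)):
        d[k+'ul']=face(u0+46,y0+w,4);d[k+'ur']=face(u0+46,y0-w,4);d[k+'ll']=face(u0-15,y0+w,4)
        d[k+'hl']=face(u0,y0+(36 if k=='w' else 24),2)
    return d
def res(p,full=False):
    d=pts(p);r=[]
    for m,z,K,E in((top,zt,KT,ET),(sc,zs,KS,ES)):
        for k,v in m.items():
            e=proj(toW(p,[d[k]]),K,E)[0]-z(v); r.append(e)
            if full: print(k,e)
    return np.ravel(r)
o=least_squares(res,[330,-330,90,36,-36,60,27,-60,27],loss='soft_l1')
print(o.x); res(o.x,True)
p=o.x
for k,v in pts(p).items(): print(k,toW(p,[v])[0])
np.save('p.npy',p)
E
python3 fit.py
```

```text
[ 444.908 -147.214   81.887   35.284  -36.203   54.316   26.439  -64.721
   28.362]
tr [ -3.253 -28.982]
tl [1.54  0.171]
sr [0.738 0.018]
sl [ 0.073 -0.027]
wul [-1.618 -2.317]
wur [-0.396 -0.826]
wll [-0.282  0.094]
nul [ 0.395 -0.645]
nur [ 0.047 -1.354]
nll [-0.169  0.049]
tl [-2.413 -1.107]
tr [-0.131 -0.785]
sl [0.153 0.52 ]
sr [0.43  0.915]
wul [-0.415  2.005]
wll [-0.958  1.073]
nul [-0.876  0.006]
whl [0.029 0.385]
nhl [-0.401  0.797]
tr [573.585 -94.853 131.997]
tl [335.986 -60.984 131.997]
sr [ 482.47  -140.246  100.694]
sl [ 411.698 -130.157  100.694]
wul [ 336.986 -165.113   64.818]
wur [ 435.985 -179.225   64.818]
wll [ 329.934 -214.586   29.837]
whl [ 345.69 -203.26   36.8 ]
nul [ 466.934 -182.045   65.921]
nur [ 542.173 -192.77    65.921]
nll [ 459.881 -231.518   30.939]
nhl [ 475.637 -220.193   37.903]
```

Screw spacing measures 71.5 mm, so the wide rack (left, nearer the robot) is the one to hang. The top 'tr' point was hidden behind the lamp trough, so I'll drop it, and then plan the approach.

```bash
sed -i "s/top={'tr':(68,125),/top={/" fit.py; python3 fit.py | head -3
cat >> h.py <<'E'
def faceR(p,tilt=0): # tool rot for square approach: x=left, y=-n, z=-u
    F=Bw(p)@FR; u,l,n=F.T
    return np.c_[l,-n,-u]
def rows(st,pos,rot):
    Rt=st['ee_rot']; s=Rt.T@(np.asarray(pos)-st['ee_pos'])/30
    w=R.from_matrix(Rt.T@rot).as_rotvec(degrees=True)/5
    print('row',np.r_[s,w].round(3), 'n>=',max(np.linalg.norm(s)*30/41.7,np.linalg.norm(w)*5/7.16))
E
python3 - <<'E'
from h import *
from station import manip
p=np.load('p.npy'); st=manip.get_state()
rows(st,[400,-330,260],faceR(p))
print([a for a in dir(manip) if not a.startswith('_')])
E
```

```text
[ 447.362 -146.857   82.521   37.484  -34.212   57.498   26.645  -62.056
   27.134]
tl [ 1.76  -0.694]
row [-8.904 -0.963 -3.512 -6.861  5.22   1.647] n>= 6.920873596329377
['PlanningError', 'finish_job', 'get_image', 'get_state', 'grip_depth']
```

```bash
python3 -m crank '[[-1.1,-0.12,-0.44,-0.85,0.65,0.2],[-2.2,-0.25,-0.88,-1.7,1.3,0.4],[-3.3,-0.37,-1.3,-2.55,1.95,0.6],[-4.4,-0.5,-1.75,-3.4,2.6,0.8],[-4.4,-0.5,-1.75,-3.4,2.6,0.8]]' 1; python3 - <<'E'
from h import *
from station import manip
st=manip.get_state(); print(st['joints'],st['ee_pos'],st['contact_force'])
d=manip.get_image('scene'); cv2.imwrite('pics/b.png',d['img'])
E
```

```text
time: 0.77
ee_pos: [297.0, -421.1, 245.8]
ee_rot: [[-0.993, 0.004, 0.12], [-0.113, 0.306, -0.945], [-0.041, -0.952, -0.303]]
contact_force: [1.0, 0.3, -0.8]
gripper_width: 85.5
[ 60.172  25.006  -1.193  76.777  -8.769  93.459 -23.47 ] [ 297.034 -421.148  245.764] [ 0.956  0.345 -0.838]
```

View pics/b.png

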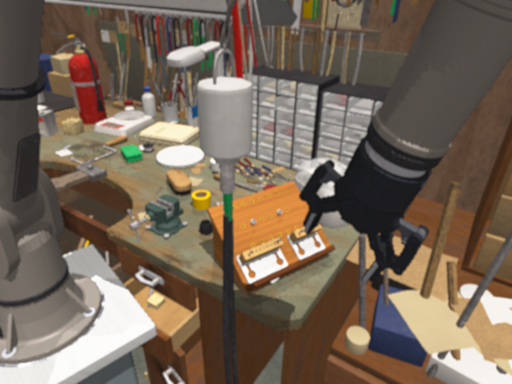

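The arm now tilts in from the right with the board in clear view. Next I'll fit a quick arm model from the two poses so I can track elbow and forearm clearance.

```bash
cat > fk.py <<'E'
from h import *
D=[([68.14,17.86,.8,86.69,-.25,75.58,-1.56],[183.08,-517.86,230.21]),
([60.172,25.006,-1.193,76.777,-8.769,93.459,-23.47],[297.034,-421.148,245.764])]
def chain(q,L,sg,pts=False):
    ax='zyzyzyz'; M=np.eye(3); pos=np.array([0,0,L[0]]); out=[pos]
    for i in range(7):
        M=M@R.from_euler(ax[i],sg[i]*q[i],degrees=True).as_matrix()
        if i==2: pos=pos+M@[L[4],0,L[1]]; out.append(pos)
        if i==3: pos=pos+M@[-L[4],0,0]
        if i==4: pos=pos+M@[0,0,L[2]]; out.append(pos)
        if i==6: pos=pos+M@[0,0,L[3]]; out.append(pos)
    return (out,M) if pts else pos
if __name__=='__main__':
    import itertools
    best=[]
    for s in itertools.product([1,-1],repeat=3):
        sg=[-1,1,s[0],1,s[1],1,s[2]]
        f=lambda L:np.ravel([chain(q,L,sg)-t for q,t in D])
        o=least_squares(lambda L:np.r_[f(L),(L-np.array([330,420,400,330,0]))*1e-2],[330,420,400,330,0]); best.append((o.cost,sg,o.x))
    for b in sorted(best,key=lambda b:b[0])[:4]: print(b)
    c,sg,L=min(best,key=lambda b:b[0])
    for q,t in D: print(np.array(chain(q,L,sg,True)[0]),'\n',chain(q,L,sg,True)[1])
E
python3 fk.py
```

```text
(np.float64(134.19503542378564), [-1, 1, -1, 1, -1, 1, 1], array([329.35 , 236.016, 435.681, 245.515,  46.295]))
(np.float64(134.19503542378564), [-1, 1, -1, 1, -1, 1, -1], array([329.35 , 236.016, 435.681, 245.515,  46.295]))
(np.float64(193.06030303812483), [-1, 1, -1, 1, 1, 1, 1], array([ 574.557, -638.414,  468.368, -221.168,  241.463]))
(np.float64(193.06030303812483), [-1, 1, -1, 1, 1, 1, -1], array([ 574.557, -638.414,  468.368, -221.168,  241.463]))
[[   0.       0.     329.35 ]
 [  42.757 -108.312  539.795]
 [ 198.489 -512.702  475.165]
 [ 198.279 -512.194  229.65 ]] 
 [[-0.384  0.923 -0.001]
 [ 0.923  0.384  0.002]
 [ 0.002  0.    -1.   ]]
[[   0.       0.     329.35 ]
 [  71.324 -122.46   523.677]
 [ 295.596 -496.307  480.066]
 [ 296.572 -421.198  246.324]] 
 [[-0.807  0.59   0.004]
 [ 0.563  0.768  0.306]
 [ 0.177  0.249 -0.952]]
```

```bash
python3 - <<'E'
from h import *
from station import manip
p=np.load('p.npy'); st=manip.get_state()
rows(st,[410,-310,260],faceR(p))
E
```

```text
row [-4.287  0.687 -3.262 -3.439  2.692  0.853] n>= 3.906908668454673
```

```bash
python3 -m crank '[[-1.07,0.17,-0.81,-0.86,0.67,0.21],[-2.1,0.34,-1.6,-1.7,1.35,0.42],[-3.2,0.5,-2.4,-2.6,2.0,0.64],[-4.3,0.7,-3.25,-3.45,2.7,0.85],[-4.3,0.7,-3.25,-3.45,2.7,0.85],[-4.3,0.7,-3.25,-3.45,2.7,0.85]]'; python3 - <<'E'
from h import *
from station import manip
st=manip.get_state(); print(st['joints'],st['ee_pos'],st['contact_force']);print(st['ee_rot'])
np.savez('w1.npz',pos=st['ee_pos'],rot=st['ee_rot'])
w=manip.get_image('wrist'); cv2.imwrite('pics/c_w.png',w['img'])
d=manip.get_image('scene'); cv2.imwrite('pics/c.png',d['img'])
d=manip.get_image('top'); cv2.imwrite('pics/c_t.png',d['img'])
E
```

```text
time: 1.32
ee_pos: [407.9, -311.9, 258.9]
ee_rot: [[-0.991, 0.074, -0.111], [0.134, 0.567, -0.813], [0.003, -0.82, -0.572]]
contact_force: [-0.5, -0.8, 0.0]
gripper_width: 85.6
[ 54.065  30.223  -2.985  73.688 -23.371 100.765 -45.929] [ 407.931 -311.856  258.885] [-0.513 -0.799  0.   ]
[[-0.991  0.074 -0.111]
 [ 0.134  0.567 -0.813]
 [ 0.003 -0.82  -0.572]]
```

View pics/c_w.png

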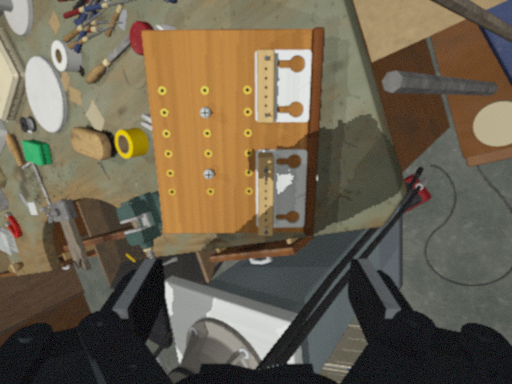

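View pics/c.png

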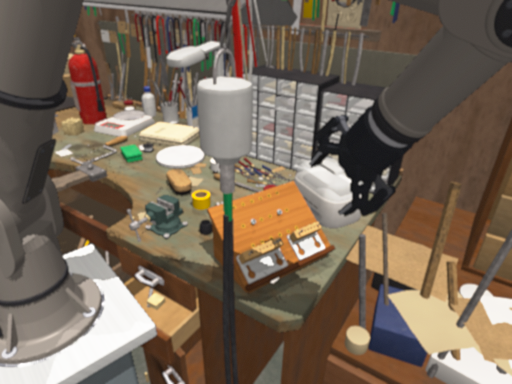

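View pics/c_t.png

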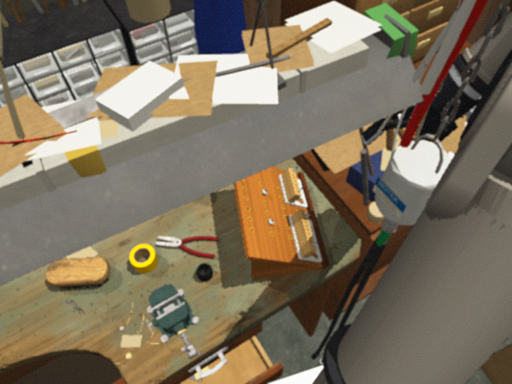

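The wrist view is clear: screws at (206,113) and (208,174), wide rack at the lower right (256..308, 150..233), narrow rack above it. The other two views show the forearm passing beyond the motor. I'll refit the arm model as linear offsets, since the orientations already match, and refine the board and rack poses.

```bash
cat > fk2.py <<'E'
from h import *
SG=[-1,1,-1,1,-1,1,-1]
D=[([68.14,17.86,.8,86.69,-.25,75.58,-1.56],[183.08,-517.86,230.21]),
([60.172,25.006,-1.193,76.777,-8.769,93.459,-23.47],[297.034,-421.148,245.764]),
([ 54.065,30.223,-2.985,73.688,-23.371,100.765,-45.929],[ 407.931,-311.856,258.885])]
def frames(q):
    M=np.eye(3);o=[]
    for i in range(7):
        M=M@R.from_euler('zyzyzyz'[i],SG[i]*q[i],degrees=True).as_matrix(); o.append(M)
    return o
# unknown: h0(z); shoulder y (frame1); upper (x,y,z) frame3; fore (x,y,z) frame 5 ; post-elbow x frame4; hand x (frame6), z frame7
def row(q):
    f=frames(q)
    return np.c_[[0,0,1],f[0][:,0],f[0][:,1],f[2],f[3][:,0],f[4],f[5][:,0],f[5][:,1],f[6][:,2]]
prior=np.array([330,0,0,0,0,400,0,0,0,430,0,0,340.]); sg=np.array([60,30,30,40,30,80,40,30,30,80,40,30,60])
def solve():
    A=np.vstack([row(q) for q,_ in D]+[np.diag(1/sg)]); b=np.r_[np.ravel([t for _,t in D]),prior/sg]
    W=np.r_[np.ones(3*len(D)),np.ones(13)]
    return np.linalg.lstsq(A,b,rcond=None)[0]
def joints(q,x):
    f=frames(q); s=np.array([0,0,x[0]])+f[0]@[x[1],x[2],0]; e=s+f[2]@x[3:6]; w=e+f[3][:,0]*x[6]+f[4]@x[7:10]; t=w+f[5]@[x[10],x[11],0]+f[6][:,2]*x[12]
    return np.array([s,e,w,t])
if __name__=='__main__':
    x=solve(); print(x)
    for q,t in D: print(joints(q,x), joints(q,x)[3]-t)
    print(frames(D[2][0])[6])
E
python3 fk2.py
python3 - <<'E'
import cv2
t=cv2.imread("pics/c_w.png")[20:245,140:335]; cv2.imwrite("pics/c_wz.png",cv2.resize(t,None,fx=2.6,fy=2.6,interpolation=cv2.INTER_CUBIC))
E
```

```text
[279.609   0.788  -6.459   3.383 -12.218 436.574  -4.299  13.737   0.895
 424.23   -3.493   0.895 348.288]
[[  -5.701   -3.137  279.609]
 [  33.909 -134.807  694.159]
 [ 181.3   -515.531  578.459]
 [ 183.089 -517.749  230.164]] [ 0.009  0.111 -0.046]
[[  -5.211   -3.896  279.609]
 [  77.685 -172.894  673.723]
 [ 293.333 -525.649  578.209]
 [ 297.256 -421.541  245.848]] [ 0.222 -0.393  0.084]
[[  -4.767   -4.429  279.609]
 [ 116.5   -192.228  654.82 ]
 [ 378.927 -507.294  545.55 ]
 [ 407.692 -311.593  258.86 ]] [-0.239  0.263 -0.025]
[[ 0.111  0.991  0.074]
 [ 0.813 -0.134  0.567]
 [ 0.572 -0.003 -0.82 ]]
```

View pics/c_wz.png

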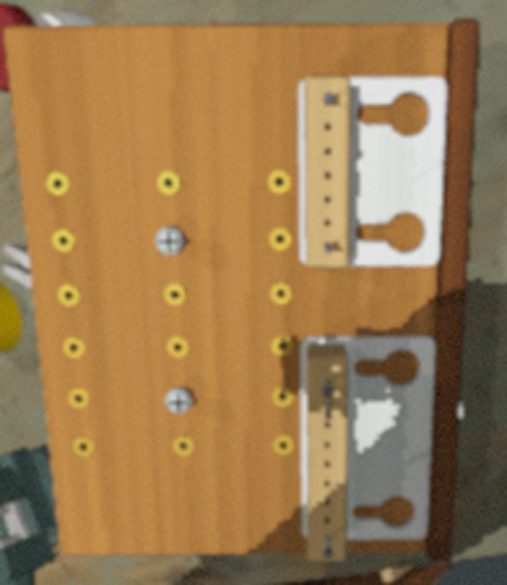

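```bash
cat > fit2.py <<'E'
from h import *
from station import manip
w=manip.get_image('wrist'); K=w['intrinsics'];TC=w['tool_from_camera']
def camE(pos,rot):
    Tw=np.eye(4);Tw[:3,:3]=rot;Tw[:3,3]=pos; return Tw@TC
d=np.load('w1.npz');E=camE(d['pos'],d['rot'])
def z(a): return (np.array(a)+.5)/2.6-.5+[140,20]
m={'sr':(171,241),'sl':(179,400),'tr':(5,27),'tl':(60,553),
'nul':(300,266),'nur':(300,79),'nll':(437,267),'nlr':(447,77),'nhl':(408,232),'nhr':(411,113),
'wur':(303,338),'wlr':(436,338),'wll':(429,539),'whl':(399,511),'whr':(404,367)}
def pts(p):
    q={'tr':face(195.3,-120,0),'tl':face(195.3,120,0),'sr':face(130,p[4],10),'sl':face(130,p[3],10)}
    for k,y0,u0,yaw,hw,hh in (('w',p[5],p[6],p[9],50,36),('n',p[7],p[8],p[10],38,24)):
        c,s=np.cos(yaw),np.sin(yaw)
        f=lambda x,y,h: face(u0+c*x-s*y,y0+s*x+c*y,h)
        q[k+'ul']=f(46,hw,4);q[k+'ur']=f(46,-hw,4);q[k+'ll']=f(-15,hw,4);q[k+'lr']=f(-15,-hw,4)
        q[k+'hl']=f(0,hh,2.5);q[k+'hr']=f(0,-hh,2.5)
    return q
def res(p,full=False):
    q=pts(p);r=[]
    for k,v in m.items():
        e=proj(toW(p,[q[k]]),K,E)[0]-z(v);r.append(e)
        if full: print(k,e)
    return np.ravel(r)
p0=np.r_[np.load('p.npy')[:9],0,0]
o=least_squares(res,p0,loss='soft_l1');print(o.x);res(o.x,True)
for k,v in pts(o.x).items(): print(k,toW(o.x,[v])[0])
np.save('p2.npy',o.x)
E
python3 fit2.py; python3 -c "
import numpy as np;print(np.load('p.npy'))"
```

```text
[ 448.221 -149.092   82.032   35.739  -35.178   57.997   26.372  -62.347
   28.275    0.012    0.005]
sr [ 0.062 -0.003]
sl [-0.062  0.003]
tr [-0.066 -0.609]
tl [-0.196  1.409]
nul [ 0.321 -0.081]
nur [ 0.008 -0.328]
nll [ 0.649 -0.671]
nlr [0.295 0.227]
nhl [-0.944  0.181]
nhr [-0.498  0.577]
wur [0.088 0.344]
wlr [ 0.488 -0.188]
wll [-0.114 -0.326]
whl [-0.085  0.04 ]
whr [-0.372  0.093]
tr [576.765 -96.405 131.997]
tl [339.082 -63.139 131.997]
sr [ 484.552 -143.307  102.742]
sl [ 414.32  -133.477  102.742]
wul [ 336.095 -167.212   64.442]
wur [ 435.256 -180.121   65.114]
wll [ 329.877 -216.799   29.463]
wlr [ 429.038 -229.707   30.136]
whl [ 345.408 -205.561   36.93 ]
whr [ 416.804 -214.855   37.414]
nul [ 467.713 -183.739   65.755]
nur [ 543.023 -193.948   65.985]
nll [ 461.104 -233.273   30.775]
nlr [ 536.415 -243.482   31.005]
nhl [ 476.722 -222.121   38.19 ]
nhr [ 524.286 -228.569   38.335]
[ 447.36247399 -146.8572742    82.52096932   37.48361106  -34.21156525
   57.4982742    26.64537771  -62.0555773    27.13391098]
```

```bash
cat > ik.py <<'E'
from h import *
import fk2
x=fk2.solve()
lo=np.array([-154.91,-16.99,-72.82,7.12,-82.49,11.32,-174.64]);hi=np.array([154.91,109.72,74.43,147.25,262.49,116.49,174.64])
# tool rot: x,y,z tool -> chain frame M cols (a,b,c): y=c ; x=-? determine
def tool(q):
    M=fk2.frames(q)[6]; return fk2.joints(q,x)[3], np.c_[-M[:,1],M[:,2],-M[:,0]]
def step_ik(q,pos,rot,it=60,lam=1e-3,bias=None):
    q=np.array(q,float)
    for _ in range(it):
        P,Rt=tool(q); e=np.r_[(pos-P)/300,R.from_matrix(rot@Rt.T).as_rotvec()]
        if np.linalg.norm(e)<1e-6: break
        J=np.zeros((6,7))
        for i in range(7):
            d=q.copy();d[i]+=.05;P2,R2=tool(d);J[:,i]=np.r_[(P2-P)/300,R.from_matrix(R2@Rt.T).as_rotvec()]/.05
        dq=J.T@np.linalg.solve(J@J.T+1e-9*np.eye(6),e)
        q=q+np.clip(dq,-5,5)
        q=np.clip(q,lo,hi)
    return q,np.linalg.norm(e)
MB=np.array([[200,-300,340],[300,-200,450.]])
def segdist(a,b,box):
    t=np.linspace(0,1,200)[:,None];P=a+t*(b-a);d=np.linalg.norm(np.maximum(np.maximum(box[0]-P,P-box[1]),0),axis=1);i=d.argmin();return d[i],P[i]
TR=np.array([[240,-240,510],[420,600,700.]])
def report(q):
    s,e,w,t=fk2.joints(q,x); print('q',q.round(1),'e',e.round(),'w',w.round(),'motor fore %.0f hand %.0f | trough fore %.0f hand %.0f'%(segdist(e,w,MB)[0],segdist(w,t,MB)[0],segdist(e,w,TR)[0],segdist(w,t,TR)[0]))
E
python3 - <<'E'
from ik import *
p=np.load('p2.npy'); Rf=faceR(p)
q=np.array(fk2.D[2][0]);P0,R0=tool(q);print(R0,P0)
L=lambda u,y,h:toW(p,[face(u,y,h)])[0]
for name,t in [('start',P0),('above grasp',L(61.4,58,100)),('grasp',L(61.4,58,9)),('lift',L(61.4,58,40)),('over screws',L(165,0,40)),('on',L(165,0,9)),('home',L(145.5,0,9))]:
    Q0=tool(q)[0]
    for k in range(1,9): q,e=step_ik(q,Q0+(t-Q0)*k/8,Rf)
    print(name,t,e);report(q)
E
```

```text
[[-0.991  0.074 -0.111]
 [ 0.134  0.567 -0.813]
 [ 0.003 -0.82  -0.572]] [ 407.692 -311.593  258.86 ]
start [ 407.692 -311.593  258.86 ] 4.289143636421656e-09
q [ 54.2  30.1  -3.   73.9 -23.6 100.6 -45.9] e [ 116. -192.  655.] w [ 377. -508.  545.] motor fore 158 hand 116 | trough fore 65 hand 201
above grasp [ 377.33  -237.161  137.134] 3.0122929451785994e-07
q [ 53.1  27.6  -4.   96.  -24.   81.8 -39.9] e [ 110. -176.  664.] w [ 347. -433.  424.] motor fore 72 hand 86 | trough fore 53 hand 208
grasp [ 384.563 -185.48    62.584] 2.223287108565571e-07
q [ 50.3  30.6  -5.7 104.3 -26.1  69.7 -38.6] e [ 131. -186.  653.] w [ 354. -381.  349.] motor fore 14 hand 85 | trough fore 31 hand 214
lift [ 382.099 -203.086   87.98 ] 3.25969391379256e-08
q [ 51.3  29.3  -5.1 101.8 -25.3  73.9 -39.1] e [ 122. -182.  658.] w [ 352. -399.  375.] motor fore 33 hand 86 | trough fore 39 hand 209
over screws [ 451.303 -127.072  147.391] 1.882277817346583e-07
q [ 43.2  24.4  -8.7  99.7 -28.2  75.3 -51.2] e [ 123. -140.  675.] w [ 421. -323.  434.] motor fore 63 hand 123 | trough fore 0 hand 113
on [ 453.768 -109.466  121.994] 3.140585018697776e-08
q [ 42.1  25.6  -9.4 102.2 -29.   71.2 -50.8] e [ 132. -143.  671.] w [ 423. -306.  408.] motor fore 51 hand 123 | trough fore 0 hand 121
home [ 451.553 -125.287  110.812] 1.0254771017345348e-08
q [ 43.1  27.3  -8.8 101.4 -28.5  71.1 -49.2] e [ 138. -154.  665.] w [ 421. -321.  397.] motor fore 45 hand 123 | trough fore 0 hand 139
```

```bash
python3 - <<'E'
from ik import *
p=np.load('p2.npy')
# does min-norm reproduce crank?
q=np.array(fk2.D[0][0]);P0,R0=tool(q);P2,R2=tool(fk2.D[2][0]);rv=R.from_matrix(R0.T@R2).as_rotvec()
for k in range(1,21): q,e=step_ik(q,P0+(P2-P0)*k/20,R0@R.from_rotvec(rv*k/20).as_matrix())
print('minnorm',q.round(1),'crank',fk2.D[2][0])
L=lambda u,y,h:toW(p,[face(u,y,h)])[0]
F=faceR(p)
for name,t in [('grasp',L(61.4,58,9)),('home',L(145.5,0,9)),('over',L(165,0,40))]:
  for lean in (0,):
    Rf=R.from_rotvec(F[:,2]*np.radians(lean)).as_matrix()@F
    print(name,lean)
    for q3 in range(-70,75,10):
        def f(qq):
            P,Rt=tool(np.r_[qq[:2],q3,qq[2:]]); return np.r_[(t-P)/100,R.from_matrix(Rf@Rt.T).as_rotvec()]
        best=None
        q0=np.array([50,30,100,-25,72,-40.])
        o=least_squares(f,q0,x_scale=10,max_nfev=300)
        qq=np.r_[o.x[:2],q3,o.x[2:]]
        if o.cost<1e-8:
            ok=((qq>lo)&(qq<hi)).all(); print(q3,ok,end=' ');report(qq)
E
```

```text
minnorm [ 54.7  30.2  -4.   73.7 -23.  100.7 -46.2] crank [54.065, 30.223, -2.985, 73.688, -23.371, 100.765, -45.929]
grasp 0
-70 True q [ 93.7  53.9 -70.  103.4  18.2  68.6 -78.6] e [ -31. -360.  527.] w [ 353. -383.  348.] motor fore 73 hand 86 | trough fore 166 hand 216
-60 True q [ 88.8  46.4 -60.  103.4   8.2  66.3 -69.6] e [  -3. -326.  572.] w [ 353. -382.  348.] motor fore 57 hand 86 | trough fore 140 hand 216
-50 True q [ 82.9  40.8 -50.  103.5  -0.4  65.5 -61.8] e [  25. -294.  602.] w [ 354. -382.  348.] motor fore 44 hand 86 | trough fore 116 hand 215
-40 True q [ 76.2  36.8 -40.  103.7  -7.7  65.7 -55.2] e [  51. -266.  623.] w [ 354. -382.  349.] motor fore 36 hand 85 | trough fore 94 hand 215
-30 True q [ 68.9  33.9 -30.  103.8 -13.9  66.5 -49.6] e [  76. -240.  637.] w [ 354. -382.  349.] motor fore 29 hand 85 | trough fore 75 hand 215
-20 True q [ 61.4  32.  -20.  104.  -19.3  67.6 -44.7] e [  99. -217.  646.] w [ 354. -381.  349.] motor fore 22 hand 85 | trough fore 57 hand 214
-10 True q [ 53.7  30.9 -10.  104.3 -24.2  69.1 -40.3] e [ 122. -195.  652.] w [ 354. -38
[... 4881 characters left out ...]
.2  26.6  30.  100.4 -41.3  82.6 -39.6] e [184. -62. 671.] w [ 421. -323.  434.] motor fore 74 hand 123 | trough fore 0 hand 112
40 True q [  5.9  29.   40.  100.6 -45.1  85.4 -36.4] e [205. -39. 664.] w [ 421. -323.  434.] motor fore 77 hand 123 | trough fore 0 hand 112
50 True q [ -0.8  32.4  50.  100.8 -49.2  89.  -32.9] e [229. -14. 652.] w [ 421. -323.  434.] motor fore 80 hand 123 | trough fore 0 hand 112
60 True q [ -6.8  37.2  60.  101.  -53.9  93.7 -28.9] e [258.  15. 633.] w [ 421. -322.  434.] motor fore 84 hand 123 | trough fore 0 hand 112
70 True q [-11.6  43.9  70.  101.2 -59.4  99.9 -24.6] e [293.  46. 602.] w [ 422. -322.  434.] motor fore 88 hand 124 | trough fore 0 hand 112
```

```bash
python3 - <<'E'
from h import *
from station import manip
T=manip.get_image("top");K,E=T["intrinsics"],T["extrinsics"]
def back(u,v,z):
    d=E[:3,:3]@np.array([(u-K[0,2])/K[0,0],-(v-K[1,2])/K[1,1],-1]); return E[:3,3]+d*(z-E[2,3])/d[2]
for px in [(0,285),(100,248),(200,205),(300,160),(415,98),(410,50),(290,110),(0,200)]: print(px,back(*px,510),back(*px,560))
for px in [(405,160),(440,180),(430,140),(385,205)]: print(px,back(*px,450),back(*px,340))
E
python3 - <<'E'
import cv2
t=cv2.imread("pics/a_top.png")[0:250,280:512]; cv2.imwrite("pics/a_topm.png",cv2.resize(t,None,fx=2.3,fy=2.3,interpolation=cv2.INTER_CUBIC))
E
```

```text
(0, 285) [202.311 178.278 510.   ] [174.635 153.741 560.   ]
(100, 248) [212.143  98.531 510.   ] [182.962  86.205 560.   ]
(200, 205) [229.244   8.346 510.   ] [197.444   9.83  560.   ]
(300, 160) [251.072 -95.533 510.   ] [215.93  -78.143 560.   ]
(415, 98) [ 294.272 -243.494  510.   ] [ 252.515 -203.447  560.   ]
(410, 50) [ 367.615 -276.976  510.   ] [ 314.627 -231.803  560.   ]
(290, 110) [ 316.749 -108.443  510.   ] [271.55  -89.076 560.   ]
(0, 200) [287.357 180.728 510.   ] [246.659 155.816 560.   ]
(405, 160) [ 258.151 -231.606  450.   ] [ 325.479 -302.649  340.   ]
(440, 180) [ 221.615 -255.426  450.   ] [ 278.544 -333.248  340.   ]
(430, 140) [ 276.44  -274.274  450.   ] [ 348.971 -357.459  340.   ]
(385, 205) [ 209.849 -182.257  450.   ] [ 263.43  -239.256  340.   ]
```

View pics/a_topm.png

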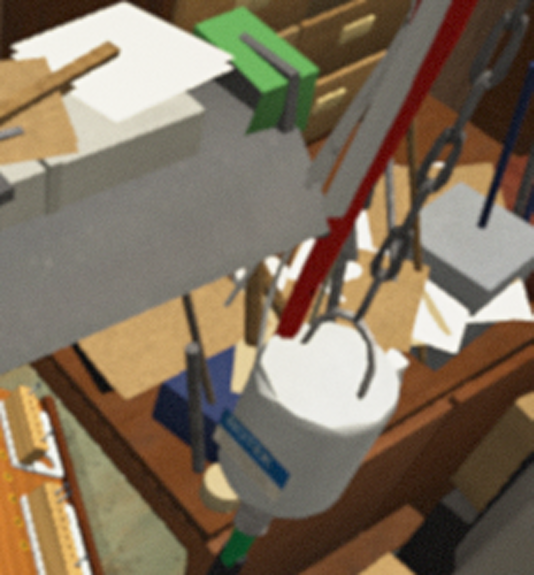

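```bash
cat > srch.py <<'E'
from ik import *
p=np.load('p2.npy'); F=faceR(p)
L=lambda u,y,h:toW(p,[face(u,y,h)])[0]
GD=18.7
def pose(u,y,hg,lean):
    Rf=R.from_rotvec(F[:,2]*np.radians(lean)).as_matrix()@F
    return L(u,y,hg)+Rf[:,1]*GD, Rf   # hg = grasp point height
def solve3(t,Rf,q3,q0):
    f=lambda qq:(lambda PR:np.r_[(t-PR[0])/100,R.from_matrix(Rf@PR[1].T).as_rotvec()])(tool(np.r_[qq[:2],q3,qq[2:]]))
    o=least_squares(f,q0,x_scale=10,max_nfev=100)
    return np.r_[o.x[:2],q3,o.x[2:]],o.cost
def clear(q):
    s,e,w,t=fk2.joints(q,x)
    return [segdist(e,w,MB)[0],segdist(w,t,MB)[0],segdist(e,w,TR)[0],segdist(w,t,TR)[0],segdist(s,e,TR)[0],segdist(s,e,MB)[0]]
if __name__=='__main__':
  for name,a in [('grasp',(61.4,58,27)),('over',(165,0,55)),('home',(145.5,0,27))]:
    for lean in range(-40,41,10):
        t,Rf=pose(*a,lean); best=(-1,)
        q0=np.array([85,45,100,5,70,-75.])
        for q3 in range(-72,-20,6):
            q,c=solve3(t,Rf,q3,q0)
            if c>1e-7 or not((q>lo)&(q<hi)).all(): continue
            q0=np.delete(q,2); cl=clear(q)
            if min(cl)>best[0]: best=(min(cl),q.round(),np.round(cl))
        print(name,lean,best)
E
python3 srch.py
```

```text
grasp -40 (np.float64(74.90459894165917), array([ 67.,  74., -72.,  75.,  33., 114., -92.]), array([ 86., 237., 206., 300., 200.,  75.]))
grasp -30 (np.float64(91.2499607013018), array([ 74.,  70., -72.,  81.,  30., 103., -90.]), array([ 91., 205., 196., 263., 209., 114.]))
grasp -20 (np.float64(91.55066117550957), array([ 80.,  65., -72.,  89.,  28.,  92., -88.]), array([ 92., 167., 186., 236., 227., 154.]))
grasp -10 (np.float64(86.75232158644552), array([ 87.,  60., -72.,  96.,  24.,  81., -85.]), array([ 87., 126., 177., 223., 250., 193.]))
grasp 0 (np.float64(76.31141352835739), array([ 94.,  56., -72., 103.,  20.,  69., -81.]), array([ 76.,  86., 172., 216., 275., 222.]))
grasp 10 (np.float64(58.45300929022584), array([102.,  52., -72., 111.,  15.,  57., -75.]), array([ 64.,  58., 173., 213., 299., 243.]))
grasp 20 (np.float64(50.10477855428329), array([109.,  50., -72., 118.,  10.,  46., -67.]), array([ 50.,  51., 184., 213., 314., 260.]))
grasp 30 (np.float64(41.907912642179724), array([115.,  49., -72., 125.,   3.,  34., -57.]), array([ 42.,  44., 209., 225., 325., 273.]))
g
[... 1809 characters left out ...]
8.,  80., -90.]), array([ 43., 171., 117., 159., 193., 142.]))
home 0 (np.float64(28.71561306945589), array([ 84.,  50., -72., 100.,  13.,  68., -86.]), array([ 29., 122., 101., 141., 224., 185.]))
home 10 (np.float64(12.076666655646079), array([ 91.,  45., -72., 109.,   7.,  55., -79.]), array([ 12.,  65.,  89., 139., 253., 212.]))
home 20 (np.float64(0.0), array([ 98.,  40., -72., 117.,  -2.,  42., -70.]), array([  0.,  11.,  90., 142., 273., 233.]))
home 30 (np.float64(0.0), array([104.,  37., -72., 125., -17.,  30., -54.]), array([  0.,   0., 110., 155., 285., 249.]))
home 40 (np.float64(0.0), array([109.,  37., -72., 133., -41.,  20., -27.]), array([  0.,   7., 145., 179., 296., 260.]))
```

```bash
python3 - <<'E'
from ik import *
q=np.array(fk2.D[2][0])
for lean in range(5,41,5):
    P,Rt=tool(fk2.D[2][0]); q,e=step_ik(q,P,Rt@R.from_euler('z',-lean,degrees=True).as_matrix()); print(-lean,e);report(q)
E
python3 -m crank '[[0,0,0,0,0,-1.3],[0,0,0,0,0,-2.6],[0,0,0,0,0,-4],[0,0,0,0,0,-4],[0,0,0,0,0,-4]]'; python3 - <<'E'
from ik import *
from station import manip
st=manip.get_state(); report(st['joints']); print(tool(st['joints']),st['ee_pos'],st['ee_rot'])
E
```

```text
-5 1.5937132124138358e-09
q [ 52.1  33.1  -3.1  69.3 -20.7 105.  -47.6] e [ 134. -203.  643.] w [ 409. -511.  545.] motor fore 154 hand 122 | trough fore 54 hand 202
-10 1.3828862099665975e-09
q [ 50.1  36.1  -3.1  64.9 -18.1 109.4 -48.9] e [ 153. -212.  630.] w [ 439. -513.  541.] motor fore 148 hand 126 | trough fore 44 hand 204
-15 1.180553521318681e-09
q [ 48.1  39.1  -3.1  60.6 -15.7 113.8 -49.9] e [ 173. -220.  616.] w [ 469. -513.  536.] motor fore 139 hand 130 | trough fore 33 hand 206
-20 0.042283772130173695
q [ 47.9  42.3  -6.6  56.3 -11.7 116.5 -52. ] e [ 186. -233.  599.] w [ 498. -512.  529.] motor fore 128 hand 141 | trough fore 31 hand 214
-25 0.16705566448409734
q [ 48.6  46.  -12.6  51.5  -6.4 116.5 -54.8] e [ 197. -251.  579.] w [ 528. -511.  521.] motor fore 115 hand 168 | trough fore 35 hand 230
-30 0.31524706110076967
q [ 46.5  49.6 -13.   46.   -3.7 116.5 -55.1] e [ 219. -257.  558.] w [ 557. -509.  514.] motor fore 99 hand 201 | trough fore 26 hand 250
-35 0.49189376896850895
q [ 42.3  53.6  -7.8  38.9  -3.6 116.5 -52.9] e [ 250. -253.  535.] w [ 588. -508.  509.] motor fore 81 hand 239 | trough fore 13 hand 275
-40 0.7677904859006406
q [ 38.   60.    0.4  25.9  -5.5 116.5 -49.4] e [ 288. -249.  495.] w [ 623. -509.  517.] motor fore 45 hand 296 | trough fore 17 hand 309
time: 1.98
ee_pos: [407.4, -310.0, 256.2]
ee_rot: [[-0.958, -0.266, -0.111], [-0.066, 0.579, -0.813], [0.28, -0.771, -0.572]]
contact_force: [0.1, 0.6, -0.1]
gripper_width: 85.2
q [ 58.1  44.1 -28.9  57.1  -1.9 116.5 -61.4] e [ 151. -272.  587.] w [ 502. -503.  527.] motor fore 125 hand 136 | trough fore 76 hand 204
(array([ 412.811, -302.266,  256.653]), array([[-0.958, -0.266, -0.111],
       [-0.066,  0.579, -0.813],
       [ 0.28 , -0.771, -0.572]])) [ 407.425 -310.003  256.184] [[-0.958 -0.266 -0.111]
 [-0.066  0.579 -0.813]
 [ 0.28  -0.771 -0.572]]
```

The q6 limit forced the elbow out (q3 = -29), which is the direction I need. I'll refit and simulate with limit handling.

```bash
python3 - <<'E'
from h import *
from station import manip
st=manip.get_state()
s=open('fk2.py').read().replace("258.885])]","258.885]),\n(%s,%s)]"%(st['joints'].round(3).tolist(),st['ee_pos'].round(3).tolist()))
open('fk2.py','w').write(s)
s=open('ik.py').read()
a=s.index("        dq=J.T"); b=s.index("    return q,np.linalg.norm(e)")
s=s[:a]+'''        free=np.ones(7,bool)
        for _k in range(4):
            Jf=J[:,free]; dq=np.zeros(7); dq[free]=Jf.T@np.linalg.solve(Jf@Jf.T+1e-8*np.eye(6),e)
            dq=np.clip(dq,-5,5)
            bad=free&(((q+dq>hi-.01)&(dq>0))|((q+dq<lo+.01)&(dq<0)))
            if not bad.any(): break
            free&=~bad
        q=np.clip(q+dq,lo+.01,hi-.01)
'''+s[b:]
open('ik.py','w').write(s)
E
python3 fk2.py; python3 - <<'E'
from ik import *
q=np.array(fk2.D[2][0])
for lean in range(2,31,2):
    P,Rt=tool(fk2.D[2][0]); q,e=step_ik(q,P,Rt@R.from_euler('z',-lean,degrees=True).as_matrix()); print(-lean,e);report(q)
E
```

```text
[266.318  12.982  -5.423  -0.189  -9.246 444.554  -9.13   12.327  -1.204
 414.063  -0.633  -1.204 352.256]
[[  -0.199  -14.068  266.318]
 [  41.875 -143.766  689.546]
 [ 184.357 -517.513  582.44 ]
 [ 183.158 -517.808  230.184]] [ 0.078  0.052 -0.026]
[[   1.753  -13.96   266.318]
 [  87.202 -181.586  669.199]
 [ 296.333 -528.047  581.52 ]
 [ 297.015 -421.383  245.799]] [-0.019 -0.235  0.035]
[[   3.228  -13.694  266.318]
 [ 127.218 -200.509  650.298]
 [ 382.188 -510.516  548.536]
 [ 407.819 -311.703  258.877]] [-0.112  0.153 -0.008]
[[   2.261  -13.886  266.318]
 [ 160.608 -283.591  582.386]
 [ 501.288 -512.718  528.562]
 [ 407.466 -309.978  256.201]] [0.041 0.025 0.017]
[[ 0.111  0.991  0.074]
 [ 0.813 -0.134  0.567]
 [ 0.572 -0.003 -0.82 ]]
-2 2.1857416473429513e-07
q [ 53.3  31.3  -3.   71.9 -22.3 102.4 -46.6] e [ 135. -205.  646.] w [ 394. -512.  548.] motor fore 158 hand 119 | trough fore 58 hand 202
-4 2.0249698981919225e-07
q [ 52.4  32.5  -3.1  70.2 -21.2 104.1 -47.3] e [ 142. -209.  641.] w [ 407. -513.  548.] motor fore 156 hand 121 | trough fore 53 hand 203
-6 1.8766384357
[... 1428 characters left out ...]
otor fore 143 hand 111 | trough fore 76 hand 240
-24 0.5478103642117854
q [ 56.9  40.  -13.1  59.   -4.3 116.3 -60.4] e [ 152. -259.  605.] w [ 439. -552.  544.] motor fore 144 hand 111 | trough fore 76 hand 240
-26 0.5581331340674198
q [ 56.9  40.  -13.1  58.8  -4.3 116.3 -60.4] e [ 152. -259.  605.] w [ 439. -552.  545.] motor fore 144 hand 112 | trough fore 76 hand 240
-28 0.5708672850901657
q [ 56.9  40.  -13.1  58.5  -4.3 116.3 -60.4] e [ 152. -259.  605.] w [ 439. -552.  546.] motor fore 144 hand 112 | trough fore 76 hand 241
-30 0.5858708871104678
q [ 56.9  40.  -13.1  58.3  -4.3 116.3 -60.4] e [ 152. -259.  605.] w [ 439. -553.  548.] motor fore 145 hand 113 | trough fore 76 hand 241
```

```bash
cat > srch2.py <<'E'
from srch import *
for name,a in [('grasp',(61.4,58,27)),('over',(165,0,45)),('on',(165,0,27)),('home',(145.5,0,27))]:
    for lean in (-30,-25,-20,-15,-10):
        t,Rf=pose(*a,lean); o=[]
        q0=np.array([60,45,90,0,90,-75.])
        for q3 in range(-30,-73,-6):
            q,c=solve3(t,Rf,q3,q0)
            if c>1e-7 or not((q>lo)&(q<hi)).all(): o.append('%d:--'%q3);continue
            q0=np.delete(q,2); cl=clear(q); o.append('%d:%.0f/%.0f/%.0f'%(q3,cl[0],cl[2],min(cl[4:])))
        print(name,lean,' '.join(o))
E
python3 srch2.py
```

```text
grasp -30 -30:33/58/58 -36:37/77/62 -42:45/95/64 -48:56/115/65 -54:67/135/71 -60:80/157/82 -66:90/179/95 -72:98/201/105
grasp -25 -30:35/61/75 -36:40/79/82 -42:48/96/86 -48:57/114/89 -54:68/133/93 -60:79/154/102 -66:91/175/114 -72:98/196/124
grasp -20 -30:36/64/90 -36:42/81/102 -42:50/97/107 -48:58/114/112 -54:67/132/116 -60:78/151/122 -66:90/170/133 -72:97/190/144
grasp -15 -30:37/67/105 -36:44/83/119 -42:50/97/126 -48:58/113/132 -54:66/130/138 -60:75/148/144 -66:87/166/152 -72:95/185/163
grasp -10 -30:38/70/122 -36:43/84/135 -42:49/98/142 -48:56/113/150 -54:63/128/157 -60:72/145/165 -66:83/162/172 -72:92/180/182
over -30 -30:78/5/11 -36:70/24/28 -42:61/42/44 -48:50/60/48 -54:42/76/44 -60:38/94/38 -66:43/114/35 -72:53/133/42
over -25 -30:81/6/32 -36:74/24/44 -42:66/41/60 -48:56/58/71 -54:48/75/69 -60:43/91/65 -66:45/109/60 -72:52/126/63
over -20 -30:81/7/54 -36:75/23/63 -42:68/40/77 -48:60/56/92 -54:52/72/92 -60:47/87/91 -66:46/103/87 -72:50/120/86
over -15 -30:79/7/75 -36:73/22/84 -42:67/38/95 -48:60/53/109 -54:54/68/114 -60:48/83/114 -66:46/97/113 -72:48/113/111
over -10 -30:73/7/
[... 557 characters left out ...]
10 -30:67/4/90 -36:62/18/99 -42:57/32/109 -48:51/47/123 -54:44/61/128 -60:38/75/130 -66:35/90/131 -72:37/106/130
home -30 -30:66/13/12 -36:57/32/30 -42:47/51/41 -48:37/69/39 -54:33/87/35 -60:39/107/29 -66:50/128/35 -72:61/151/45
home -25 -30:69/15/27 -36:60/33/44 -42:51/51/62 -48:43/68/62 -54:38/85/60 -60:41/103/56 -66:50/123/56 -72:60/144/65
home -20 -30:68/15/47 -36:61/33/61 -42:53/50/77 -48:45/66/84 -54:41/82/84 -60:41/99/82 -66:48/117/81 -72:58/137/86
home -15 -30:65/16/68 -36:59/32/79 -42:52/48/94 -48:45/63/105 -54:41/79/107 -60:40/94/107 -66:45/111/106 -72:54/130/108
home -10 -30:59/16/88 -36:54/30/99 -42:48/45/111 -48:42/60/124 -54:38/74/127 -60:37/88/129 -66:40/104/130 -72:48/122/131
```

```bash
cat >> ik.py <<'E'
def cyl(a,b):
    t=np.linspace(0,1,300)[:,None];P=a+t*(b-a);r=np.maximum(np.hypot(P[:,0]-250,P[:,1]+250)-50,0);z=np.maximum(np.maximum(340-P[:,2],P[:,2]-450),0)
    d=np.hypot(r,z);i=d.argmin();return d[i],P[i]
_sd=segdist
def segdist(a,b,box): return cyl(a,b) if box is MB else _sd(a,b,box)
def step2(q,pos,rot):
    q=np.array(q,float)
    f=lambda z:(lambda PR:np.r_[(pos-PR[0])*1,R.from_matrix(rot@PR[1].T).as_rotvec()*300,(z-q)*.01])(tool(z))
    o=least_squares(f,np.clip(q,lo+.05,hi-.05),bounds=(lo,hi),x_scale=10); return o.x,np.linalg.norm(f(o.x)[:6])
E
sed -i 's/-15,-10)/-15)/;s/(-30,-25/(-25,/;s/,,/,/' srch2.py; python3 srch2.py
python3 - <<'E'
from srch import *
q=np.array(fk2.D[3][0]);P,Rt=tool(q)
def go(name,t,Rf,n=8):
    global q
    P0,R0=tool(q);rv=R.from_matrix(R0.T@Rf).as_rotvec()
    for k in range(1,n+1): q,e=step2(q,P0+(t-P0)*k/n,R0@R.from_rotvec(rv*k/n).as_matrix())
    print(name,e);report(q)
print('check: sim lean 20 from pose 3'); q=np.array(fk2.D[2][0]);go('sim',*[tool(fk2.D[3][0])[i] for i in (0,1)]); print(fk2.D[3][0])
q=np.array(fk2.D[3][0])
for l in (-24,-28,-32,-36): go('lean%d'%l,P,Rt@R.from_euler('z',l+20,degrees=True).as_matrix(),2)
for l in (-20,):
  for a in [(61.4,58,120),(61.4,58,27),(61.4,58,55),(165,0,55),(165,0,27),(145.5,0,27)]: go(str(a),*pose(*a,l))
E
```

```text
grasp -25 -30:47/61/75 -36:48/79/83 -42:51/96/87 -48:58/114/93 -54:68/133/102 -60:80/154/114 -66:92/175/126 -72:101/196/135
grasp -20 -30:47/64/90 -36:48/81/103 -42:52/97/107 -48:58/114/113 -54:67/132/121 -60:79/151/131 -66:90/170/143 -72:100/190/152
grasp -15 -30:45/67/105 -36:47/83/123 -42:51/97/127 -48:58/113/132 -54:66/130/139 -60:77/148/148 -66:88/166/160 -72:97/185/169
over -25 -30:82/6/32 -36:76/24/44 -42:70/41/60 -48:64/58/72 -54:58/75/69 -60:54/91/68 -66:53/109/71 -72:59/126/79
over -20 -30:83/7/54 -36:78/23/63 -42:73/40/77 -48:68/56/93 -54:62/72/92 -60:58/87/91 -66:55/103/93 -72:58/120/99
over -15 -30:81/7/75 -36:77/22/84 -42:72/38/95 -48:68/53/109 -54:64/68/115 -60:59/83/114 -66:56/97/115 -72:57/113/119
on -25 -30:77/5/27 -36:71/23/39 -42:64/41/56 -48:58/58/67 -54:52/75/63 -60:48/92/63 -66:49/111/68 -72:58/129/76
on -20 -30:77/5/48 -36:72/22/58 -42:66/39/72 -48:61/55/89 -54:55/71/87 -60:51/87/86 -66:50/104/89 -72:55/122/96
on -15 -30:74/5/69 -36:70/20/78 -42:65/36/90 -48:61/51/105 -54:56/67/110 -60:52/82/109 -66:49/97/110 -72:52/114/115
home -25 -30:70/15/27 -36:65/33/44 -
[... 1590 characters left out ...]
(61.4, 58, 55) 1.5099307019115869e-05
q [ 48.5  39.7 -13.5  88.3 -10.2  88.  -52.7] e [ 187. -233.  607.] w [ 469. -404.  358.] motor fore 59 hand 172 | trough fore 21 hand 229
(165, 0, 55) 5.2278254058183484e-05
q [ 40.8  36.8 -16.3  83.9 -14.9  91.8 -63. ] e [ 203. -195.  621.] w [ 538. -328.  417.] motor fore 96 hand 202 | trough fore 0 hand 174
(165, 0, 27) 1.4322766135841664e-05
q [ 39.8  37.7 -16.6  86.1 -15.2  88.3 -63.2] e [ 211. -195.  616.] w [ 541. -312.  394.] motor fore 88 hand 211 | trough fore 0 hand 182
(145.5, 0, 27) 6.7653723844355505e-06
q [ 40.7  39.2 -16.1  85.3 -14.4  88.2 -61.8] e [ 215. -203.  610.] w [ 538. -328.  383.] motor fore 82 hand 212 | trough fore 0 hand 195
```

```bash
nproc; cat > rs.py <<'E'
from srch import *
import multiprocessing as mp,time
def path(q,t,Rf,n=6):
    P0,R0=tool(q);rv=R.from_matrix(R0.T@Rf).as_rotvec();mc=1e9;em=0
    for k in range(1,n+1):
        q,e=step2(q,P0+(t-P0)*k/n,R0@R.from_rotvec(rv*k/n).as_matrix());mc=min(mc,min(clear(q)));em=max(em,e)
    return q,mc,em
def one(seed):
    r=np.random.default_rng(seed); q=np.array(fk2.D[3][0])
    t1=np.array([r.uniform(250,480),r.uniform(-480,-250),r.uniform(130,380)])
    a=[r.uniform(-60,40),r.uniform(-50,40),r.uniform(-50,50)]
    R1=F@R.from_euler('zxy',a,degrees=True).as_matrix()
    q1,m1,e1=path(q,t1,R1)
    tg,Rg=pose(61.4,58,110,-18)
    q2,m2,e2=path(q1,tg,Rg)
    return q2[2],q1[2],m1,m2,e1,e2,t1,a,seed
if __name__=='__main__':
    t0=time.time();one(0);print(time.time()-t0)
    with mp.Pool() as P: res=P.map(one,range(400))
    res=[r for r in res if r[2]>70 and r[3]>60 and r[5]<3]
    for r in sorted(res,key=lambda r:r[0])[:12]: print(*[np.round(v) for v in r])
E
OMP_NUM_THREADS=1 timeout 560 python3 rs.py
```

```text
4
1.7537651062011719
-73.0 -73.0 96.0 104.0 46.0 0.0 [ 394. -274.  324.] [-37. -23.  37.] 7
-73.0 -73.0 110.0 113.0 26.0 0.0 [ 449. -283.  333.] [-34. -43.  45.] 13
-73.0 -73.0 79.0 113.0 180.0 3.0 [ 418. -321.  365.] [-54.  12.  42.] 40
-73.0 -73.0 106.0 113.0 69.0 0.0 [ 388. -463.  218.] [-27. -47.  36.] 92
-73.0 -73.0 96.0 113.0 106.0 0.0 [ 446. -366.  228.] [-42. -41.  28.] 125
-73.0 -69.0 107.0 113.0 32.0 0.0 [ 311. -282.  228.] [-40. -20.  40.] 157
-73.0 -73.0 113.0 113.0 87.0 0.0 [ 267. -398.  222.] [-44. -34.  46.] 164
-73.0 -73.0 88.0 113.0 148.0 2.0 [ 430. -341.  307.] [-51.   7.  48.] 21
-73.0 -69.0 107.0 113.0 43.0 0.0 [ 297. -329.  149.] [-37. -48.  33.] 250
-72.0 -73.0 111.0 112.0 47.0 0.0 [ 479. -468.  371.] [ -8. -40.  30.] 316
-72.0 -65.0 94.0 112.0 153.0 0.0 [ 407. -468.  185.] [-42. -34.  31.] 123
-71.0 -73.0 103.0 111.0 69.0 0.0 [ 402. -371.  238.] [-20. -43.   9.] 128
```

```bash
cat > rs2.py <<'E'
from rs import *
def seq(q,verbose=False,lean=-20):
    ms=[];out=[]
    for nm,a in [('g',(61.4,58,27)),('lift',(61.4,58,60)),('over',(166,0,50)),('on',(166,0,27)),('home',(145.5,0,27))]:
        q,m,e=path(q,*pose(*a,lean),n=4);ms.append(m);out.append((nm,round(e,1),round(m),q.round()))
        if verbose: print(out[-1],np.round(clear(q)))
    return min(ms),out
def two(seed):
    r=np.random.default_rng(seed); q=np.array(fk2.D[3][0])
    t1=np.array([r.uniform(330,450),r.uniform(-400,-270),r.uniform(180,340)])
    a=[r.uniform(-45,0),r.uniform(-30,10),r.uniform(-10,40)]
    R1=F@R.from_euler('zxy',a,degrees=True).as_matrix()
    q1,m1,e1=path(q,t1,R1)
    w1=fk2.joints(q1,x)
    tg,Rg=pose(61.4,58,110,-20)
    q2,m2,e2=path(q1,tg,Rg)
    if m1<80 or m2<70 or e2>2 or w1[2][1]<-620: return None
    return seq(q2)[0],q2[2],q1[2],m1,m2,e1,e2,t1,a,w1[1],w1[2],seed
if __name__=='__main__':
    with mp.Pool() as P: res=P.map(two,range(500,800))
    res=[r for r in res if r]
    for r in sorted(res,key=lambda r:-r[0])[:12]: print(*[np.round(v) for v in r])
E
OMP_NUM_THREADS=1 timeout 570 python3 rs2.py
```

```text
56.0 -47.0 -43.0 101.0 85.0 2.0 0.0 [ 450. -389.  325.] [-1. -6. 18.] [ 106. -337.  552.] [ 411. -614.  593.] 786
56.0 -47.0 -47.0 93.0 85.0 12.0 0.0 [ 337. -286.  253.] [-23. -14.   4.] [  75. -340.  558.] [ 421. -547.  462.] 773
56.0 -47.0 -38.0 81.0 85.0 30.0 0.0 [ 429. -302.  313.] [-18.  10.  32.] [ 138. -284.  593.] [ 493. -495.  578.] 559
55.0 -48.0 -44.0 87.0 86.0 2.0 0.0 [ 359. -321.  307.] [-10. -23.  32.] [  10. -337.  571.] [ 300. -620.  484.] 774
55.0 -46.0 -39.0 96.0 85.0 101.0 0.0 [ 356. -387.  242.] [-36. -11.  24.] [  93. -360.  529.] [ 406. -609.  421.] 720
55.0 -48.0 -44.0 88.0 86.0 149.0 0.0 [ 409. -385.  321.] [-39.  -6.  20.] [ 105. -335.  556.] [ 445. -565.  506.] 732
55.0 -49.0 -43.0 101.0 86.0 3.0 0.0 [ 352. -274.  249.] [-24. -13.  30.] [  70. -349.  550.] [ 396. -573.  429.] 675
55.0 -73.0 -73.0 100.0 111.0 114.0 0.0 [ 399. -328.  329.] [-39. -17.  23.] [  46. -409.  464.] [ 424. -579.  454.] 640
55.0 -73.0 -73.0 101.0 113.0 88.0 0.0 [ 427. -288.  330.] [-42. -14.  34.] [  75. -415.  442.] [ 459. -568.  428.] 576
55.0 -73.0 -73.0 99.0 109.0 91.0 0.0 [ 393. -275.  316.] [-45. -21.  27.] [  58. -420.  435.] [ 448. -553.  396.] 538
54.0 -49.0 -47.0 95.0 87.0 65.0 0.0 [ 440. -381.  293.] [-20. -10.  13.] [ 112. -355.  529.] [ 445. -602.  517.] 693
54.0 -49.0 -39.0 88.0 87.0 64.0 0.0 [ 376. -322.  196.] [-39.  -3.  32.] [ 133. -365.  505.] [ 466. -569.  365.] 653
```

```bash
python3 - <<'E'
from rs2 import *
from station import manip
st=manip.get_state()
R1=F@R.from_euler('zxy',[-23,-14,4],degrees=True).as_matrix()
rows(st,[337,-286,253],R1)
q=st['joints'];P0,R0=tool(q);rv=R.from_matrix(R0.T@R1).as_rotvec()
for k in range(1,9):
    q,e=step2(q,P0+(np.array([337,-286,253])-P0)*k/8,R0@R.from_rotvec(rv*k/8).as_matrix());print(k,round(e,1),end=' ');report(q)
E
```

```text
row [ 2.165  1.169 -0.329 -2.929 -0.268 -0.478] n>= 2.0806730287299158
1 1.5 q [ 60.2  44.3 -31.1  58.6  -2.  116.5 -61.7] e [ 151. -290.  581.] w [ 492. -518.  521.] motor fore 126 hand 137 | trough fore 91 hand 212
2 3.1 q [ 62.4  44.6 -33.4  60.1  -1.9 116.5 -62.2] e [ 141. -297.  580.] w [ 482. -522.  514.] motor fore 126 hand 130 | trough fore 102 hand 213
3 4.8 q [ 64.6  44.9 -35.8  61.5  -1.9 116.5 -62.8] e [ 130. -304.  577.] w [ 472. -527.  506.] motor fore 127 hand 123 | trough fore 114 hand 216
4 6.4 q [ 66.8  45.3 -38.1  63.   -1.9 116.5 -63.3] e [ 120. -311.  575.] w [ 462. -531.  498.] motor fore 129 hand 116 | trough fore 125 hand 219
5 8.0 q [ 69.   45.9 -40.4  64.4  -1.8 116.5 -63.9] e [ 109. -318.  572.] w [ 452. -535.  489.] motor fore 131 hand 110 | trough fore 136 hand 221
6 9.6 q [ 71.1  46.5 -42.7  65.8  -1.8 116.5 -64.5] e [  98. -325.  568.] w [ 442. -539.  480.] motor fore 134 hand 103 | trough fore 147 hand 224
7 11.2 q [ 73.3  47.2 -44.9  67.2  -1.8 116.5 -65.2] e [  87. -332.  564.] w [ 432. -542.  472.] motor fore 137 hand 98 | trough fore 158 hand 226
8 12.8 q [ 75.4  47.9 -47.1  68.6  -1.8 116.5 -65.9] e [  76. -339.  559.] w [ 422. -545.  462.] motor fore 141 hand 93 | trough fore 169 hand 229
```

```bash
python3 -m crank '[[0.7,0.4,-0.1,-1,-0.1,-0.16],[1.45,0.8,-0.2,-2,-0.2,-0.32],[2.15,1.15,-0.3,-2.9,-0.27,-0.48],[2.15,1.15,-0.3,-2.9,-0.27,-0.48],[2.15,1.15,-0.3,-2.9,-0.27,-0.48]]' 0.6; python3 - <<'E'
from h import *
from station import manip
st=manip.get_state()
s=open('fk2.py').read().replace("])]","]),\n(%s,%s)]"%(st['joints'].round(3).tolist(),st['ee_pos'].round(3).tolist()),1)
open('fk2.py','w').write(s)
from ik import *
print(fk2.solve()); report(st['joints']); print(tool(st['joints'])[0]-st['ee_pos'])
E
```

```text
time: 2.4
ee_pos: [332.1, -278.5, 242.3]
ee_rot: [[-0.953, -0.254, -0.163], [-0.093, 0.76, -0.644], [0.287, -0.599, -0.748]]
contact_force: [0.5, -0.5, 0.3]
gripper_width: 51.3
[264.562  13.346  -9.262  -1.342  -6.349 455.303  -0.047   7.576  -0.725
 411.948  -1.15   -0.725 357.33 ]
q [ 75.   48.6 -46.7  68.8  -1.5 116.4 -66.1] e [  78. -349.  563.] w [ 423. -549.  457.] motor fore 147 hand 94 | trough fore 176 hand 234
[0.141 0.047 0.056]
```

```bash
cat > plan.py <<'E'
import sys
from srch import *
from station import manip
u,y,h,lean=map(float,sys.argv[1:5])
st=manip.get_state(); t,Rf=pose(u,y,h,lean); rows(st,t,Rf)
q=st['joints'];P0,R0=tool(q);rv=R.from_matrix(R0.T@Rf).as_rotvec()
for k in range(1,5):
    q,e=step2(q,P0+(t-P0)*k/4,R0@R.from_rotvec(rv*k/4).as_matrix());print(k,round(e,1),end=' ');report(q)
E
python3 plan.py 61.4 58 90 -20
```

```text
row [-2.71   3.667  1.719  2.829  0.182  0.293] n>= 3.505997032644714
1 0.0 q [ 73.9  47.8 -46.7  73.    0.5 110.4 -66.1] e [  84. -343.  568.] w [ 434. -520.  442.] motor fore 133 hand 114 | trough fore 163 hand 238
2 0.0 q [ 72.5  47.2 -46.6  77.    2.5 104.3 -66.7] e [  91. -338.  571.] w [ 445. -490.  426.] motor fore 118 hand 132 | trough fore 149 hand 238
3 0.0 q [ 70.8  46.7 -46.4  80.7   4.4  98.3 -67.7] e [ 101. -333.  574.] w [ 456. -459.  409.] motor fore 102 hand 147 | trough fore 134 hand 233
4 0.0 q [ 68.7  46.5 -46.   84.3   6.4  92.3 -69.3] e [ 112. -328.  575.] w [ 467. -427.  390.] motor fore 85 hand 161 | trough fore 119 hand 225
```

```bash
python3 -m crank '[[-0.68,0.92,0.43,0.7,0.05,0.07],[-1.36,1.84,0.86,1.4,0.1,0.15],[-2.04,2.75,1.29,2.1,0.14,0.22],[-2.71,3.67,1.72,2.83,0.18,0.29],[-2.71,3.67,1.72,2.83,0.18,0.29],[-2.71,3.67,1.72,2.83,0.18,0.29]]'; python3 - <<'E'
from h import *
from station import manip
from ik import *
st=manip.get_state(); report(st['joints']);print(tool(st['joints'])[0]-st['ee_pos'])
np.savez('w2.npz',pos=st['ee_pos'],rot=st['ee_rot'])
for n in('wrist','scene','top'):
    cv2.imwrite(f'pics/d_{n}.png',manip.get_image(n)['img'])
E
```

```text
time: 2.9
ee_pos: [376.1, -216.2, 116.6]
ee_rot: [[-0.958, -0.269, -0.102], [-0.075, 0.577, -0.814], [0.278, -0.771, -0.572]]
contact_force: [0.0, -0.7, -0.4]
gripper_width: 51.4
q [ 68.3  46.  -46.   84.4   6.2  92.6 -69. ] e [ 114. -324.  578.] w [ 470. -422.  395.] motor fore 84 hand 159 | trough fore 115 hand 219
[-2.218 -0.908  2.204]
```

View pics/d_wrist.png

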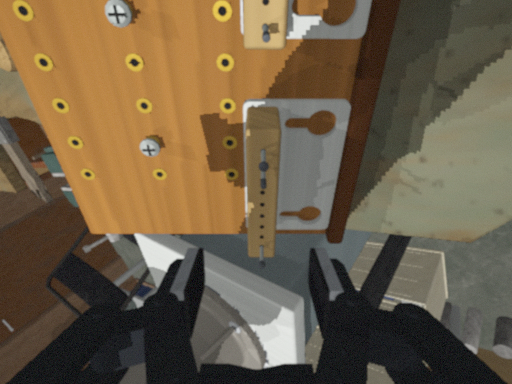

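View pics/d_scene.png

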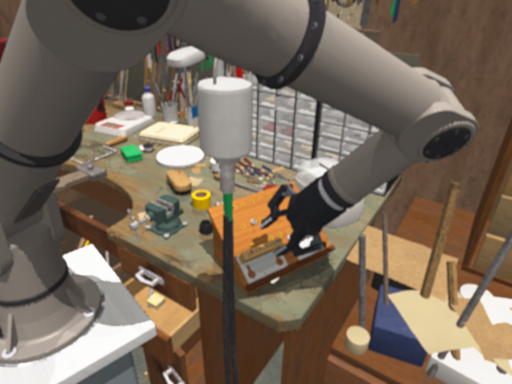

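View pics/d_top.png

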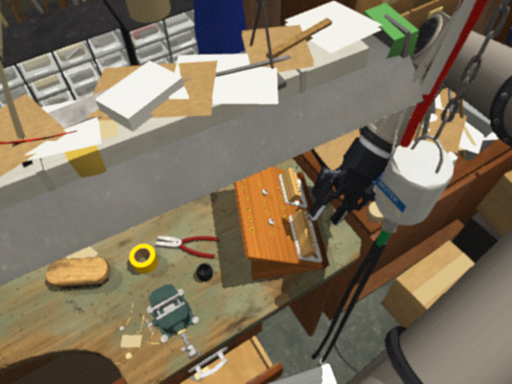

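The forearm is clear of the motor. The wrist view shows the wide rack at (245..350, 100..230), screws at (118,13) and (149,148), and the fingers either side of the bar's line. I'll re-fit from this closer view.

```bash
python3 - <<'E'
import cv2
t=cv2.imread("pics/d_wrist.png")[0:270,80:380]; cv2.imwrite("pics/d_wz.png",cv2.resize(t,None,fx=2.2,fy=2.2,interpolation=cv2.INTER_CUBIC))
E
```

```text
(no output)
```

View pics/d_wz.png

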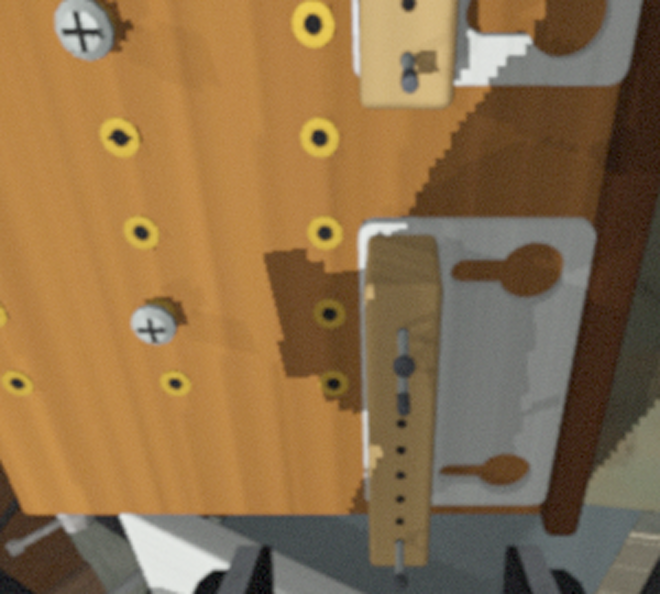

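```bash
cat > fit3.py <<'E'
from h import *
from station import manip
exec(open('fit2.py').read().split("d=np.load('w1.npz')")[0])
from srch import p as p2
d=np.load('w2.npz');E=camE(d['pos'],d['rot'])
z=lambda a:(np.array(a)+.5)/2.2-.5+[80,0]
m={'sr':(84,30),'sl':(153,325),'wur':(358,218),'wlr':(597,220),'wll':(548,506),'whl':(509,469),'whr':(534,269),
'b1':(367,284),'b2':(441,286),'b3':(370,563),'b4':(428,565)}
def pts(p):
    q={'sr':face(130,p[4],10),'sl':face(130,p[3],10)}
    c,s=np.cos(p[7]),np.sin(p[7]); f=lambda x,y,h: face(p[6]+c*x-s*y,p[5]+s*x+c*y,h)
    q['wur']=f(46,-50,4);q['wll']=f(-15,50,4);q['wlr']=f(-15,-50,4);q['whl']=f(0,36,2.5);q['whr']=f(0,-36,2.5)
    q['b1']=f(44,-48,34);q['b2']=f(26,-48,34);q['b3']=f(44,48,34);q['b4']=f(26,48,34)
    return q
def res(p,full=False):
    q=pts(p);r=[]
    for k,v in m.items():
        e=proj(toW(p,[q[k]]),K,E)[0]-z(v);r.append(e)
        if full: print(k,e)
    return np.ravel(r)
p0=np.r_[p2[:7],p2[9]]
print(p0);res(p0,True)
o=least_squares(res,p0,loss='soft_l1');print(o.x);res(o.x,True)
np.save('p3.npy',o.x)
E
python3 fit3.py
```

```text
[ 448.221 -149.092   82.032   35.739  -35.178   57.997   26.372    0.012]
sr [0.423 0.747]
sl [-0.195  1.1  ]
wur [2.092 2.838]
wlr [2.63  1.782]
wll [-0.251 -1.024]
whl [-0.726  0.742]
whr [0.73  1.284]
b1 [0.546 1.562]
b2 [3.609 0.601]
b3 [1.817 2.571]
b4 [2.002 1.619]
[ 379.347 -139.435   82.042  -34.493 -105.044  -12.477   27.323    0.013]
sr [ 0.196 -0.044]
sl [-0.449  0.094]
wur [0.237 1.287]
wlr [1.135 0.111]
wll [-1.267 -1.94 ]
whl [-1.846 -0.226]
whr [-0.759 -0.203]
b1 [-1.553 -0.115]
b2 [ 1.641 -1.113]
b3 [0.467 1.695]
b4 [0.721 0.724]
```

```bash
python3 plan.py 62 61 50 -20;python3 plan.py 62 61 28 -20
```

```text
row [-0.283  1.359  0.032 -0.059  0.046 -0.015] n>= 0.9988821718438771
1 0.0 q [ 68.3  46.4 -45.8  85.2   6.3  91.2 -69.3] e [ 114. -327.  576.] w [ 467. -421.  386.] motor fore 81 hand 162 | trough fore 116 hand 223
2 0.0 q [ 68.1  46.8 -45.7  86.2   6.4  89.8 -69.6] e [ 116. -328.  574.] w [ 467. -415.  377.] motor fore 77 hand 165 | trough fore 115 hand 225
3 0.0 q [ 67.9  47.2 -45.6  87.3   6.5  88.5 -69.8] e [ 118. -330.  571.] w [ 467. -409.  368.] motor fore 73 hand 167 | trough fore 114 hand 226
4 0.0 q [ 67.6  47.6 -45.5  88.3   6.6  87.1 -70.1] e [ 121. -331.  569.] w [ 467. -404.  358.] motor fore 70 hand 170 | trough fore 114 hand 228
row [-0.532  2.048  0.029 -0.059  0.046 -0.015] n>= 1.5228203193100043
1 0.0 q [ 68.2  46.6 -45.8  85.7   6.3  90.5 -69.5] e [ 115. -327.  575.] w [ 468. -418.  382.] motor fore 79 hand 164 | trough fore 115 hand 224
2 0.0 q [ 67.8  47.2 -45.6  87.2   6.5  88.4 -69.9] e [ 119. -329.  571.] w [ 468. -409.  368.] motor fore 73 hand 168 | trough fore 114 hand 226
3 0.0 q [ 67.3  47.8 -45.4  88.6   6.7  86.4 -70.3] e [ 123. -332.  567.] w [ 468. -400.  354.] motor fore 68 hand 172 | trough fore 113 hand 229
4 0.0 q [ 66.8  48.6 -45.2  90.    6.9  84.3 -70.7] e [ 127. -334.  563.] w [ 469. -391.  340.] motor fore 63 hand 177 | trough fore 112 hand 233
```

```bash
python3 -m crank '[[-0.14,0.68,0.02,-0.06,0.05,0],[-0.28,1.36,0.03,-0.06,0.05,0],[-0.28,1.36,0.03,-0.06,0.05,0],[-0.28,1.36,0.03,-0.06,0.05,0]]'; python3 plan.py 62 61 28 -20; python3 - <<'E'
from station import manip
import cv2
cv2.imwrite('pics/e_w.png',manip.get_image('wrist')['img'])
cv2.imwrite('pics/e_s.png',cv2.resize(manip.get_image('scene')['img'][170:300,200:360],None,fx=4,fy=4))
E
```

```text
time: 3.43
ee_pos: [372.3, -195.6, 81.7]
ee_rot: [[-0.957, -0.265, -0.114], [-0.065, 0.583, -0.81], [0.281, -0.768, -0.576]]
contact_force: [-0.3, -1.2, 0.2]
gripper_width: 51.6
row [-0.284  0.641  0.026  0.03   0.006  0.021] n>= 0.5049898127520426
1 0.0 q [ 67.7  47.6 -45.5  89.    6.6  86.5 -70.1] e [ 120. -331.  569.] w [ 465. -401.  355.] motor fore 68 hand 169 | trough fore 113 hand 228
2 0.0 q [ 67.4  47.9 -45.5  89.3   6.7  85.8 -70.3] e [ 122. -332.  567.] w [ 466. -398.  350.] motor fore 66 hand 171 | trough fore 113 hand 229
3 0.0 q [ 67.1  48.2 -45.4  89.7   6.8  85.1 -70.5] e [ 125. -333.  565.] w [ 468. -394.  345.] motor fore 64 hand 174 | trough fore 112 hand 231
4 0.0 q [ 66.8  48.6 -45.2  90.    6.9  84.3 -70.7] e [ 127. -334.  563.] w [ 469. -391.  340.] motor fore 63 hand 177 | trough fore 112 hand 233
```

View pics/e_w.png

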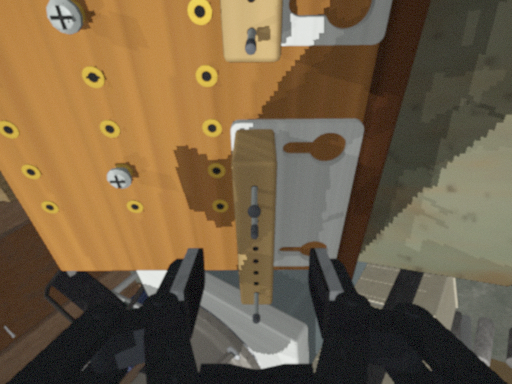

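View pics/e_s.png

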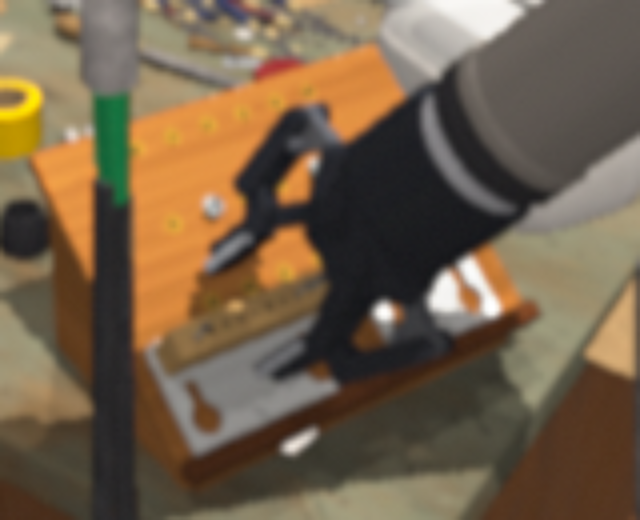

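Jaws straddle the bar (bar at column 255, tips at 190 and 320). Lowering along the face normal now.

```bash
python3 -m crank '[[-0.14,0.32,0.02,0,0,0],[-0.28,0.64,0.03,0,0,0],[-0.28,0.64,0.03,0,0,0],[-0.28,0.64,0.03,0,0,0]]'; python3 plan.py 62 61 28 -20|head -1; python3 - <<'E'
from station import manip
import cv2
cv2.imwrite('pics/f_w.png',manip.get_image('wrist')['img'])
E
```

```text
time: 3.87
ee_pos: [375.1, -183.2, 63.5]
ee_rot: [[-0.957, -0.267, -0.112], [-0.068, 0.583, -0.81], [0.281, -0.767, -0.576]]
contact_force: [0.4, 0.4, 1.3]
gripper_width: 51.3
row [ 0.003 -0.041  0.025  0.031  0.026  0.039] n>= 0.03907856297596227
```

View pics/f_w.png

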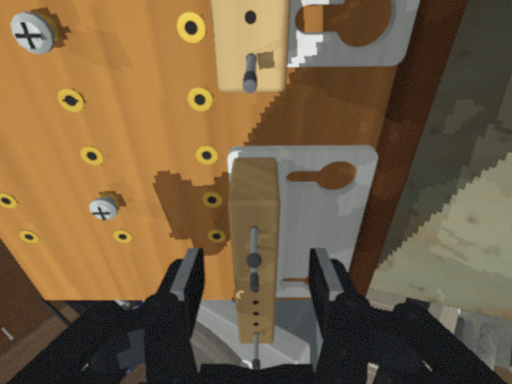

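```bash
python3 -m crank '[[0,0,0,0,0,0],[0,0,0,0,0,0],[0,0,0,0,0,0],[0,0,0,0,0,0],[0,0,0,0,0,0],[0,0,0,0,0,0],[0,0,0,0,0,0],[0,0,0,0,0,0]]' 0;python3 plan.py 62 61 28 -20|head -1; python3 - <<'E'
from station import manip
import cv2
cv2.imwrite('pics/g_w.png',manip.get_image('wrist')['img'])
E
```

```text
time: 4.58
ee_pos: [376.0, -183.4, 64.9]
ee_rot: [[-0.958, -0.265, -0.112], [-0.067, 0.583, -0.81], [0.279, -0.768, -0.576]]
contact_force: [0.6, 1.5, 5.0]
gripper_width: 17.2
row [0.021 0.006 0.046 0.03  0.031 0.012] n>= 0.03677213502218609
```

View pics/g_w.png

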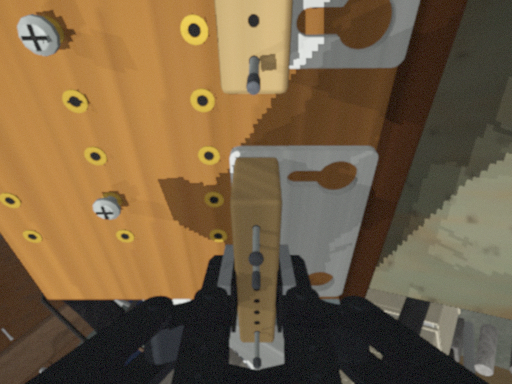

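Grip holds at 17.2 mm (bar 18 nominal). Lifting square off the face.

```bash
python3 plan.py 63.4 61.5 56 -20; python3 plan.py 169 4 56 -20
```

```text
row [ 0.357 -0.865 -0.003  0.03   0.031  0.012] n>= 0.6731638659474555
1 0.0 q [ 67.3  47.9 -45.5  89.6   6.6  85.5 -70.4] e [ 123. -332.  567.] w [ 467. -395.  349.] motor fore 65 hand 172 | trough fore 112 hand 229
2 0.0 q [ 67.5  47.7 -45.6  89.    6.6  86.3 -70.3] e [ 121. -331.  568.] w [ 467. -399.  354.] motor fore 67 hand 170 | trough fore 112 hand 228
3 0.0 q [ 67.7  47.5 -45.6  88.5   6.5  87.  -70.2] e [ 120. -331.  570.] w [ 466. -402.  359.] motor fore 69 hand 169 | trough fore 113 hand 227
4 0.0 q [ 67.8  47.2 -45.6  87.9   6.5  87.8 -70. ] e [ 118. -330.  571.] w [ 466. -406.  364.] motor fore 71 hand 167 | trough fore 114 hand 226
row [-1.453 -1.513 -3.52   0.03   0.031  0.012] n>= 2.9482303331807196
1 0.0 q [ 65.3  47.  -46.4  88.9   5.1  86.  -72.6] e [ 132. -323.  572.] w [ 484. -376.  364.] motor fore 61 hand 174 | trough fore 98 hand 209
2 0.0 q [ 63.5  46.  -47.3  87.5   3.7  87.3 -74.8] e [ 140. -314.  578.] w [ 501. -360.  384.] motor fore 64 hand 178 | trough fore 86 hand 192
3 0.0 q [ 61.5  45.1 -48.   85.7   2.3  88.7 -77. ] e [ 149. -304.  583.] w [ 518. -344.  404.] motor fore 70 hand 186 | trough fore 74 hand 178
4 0.0 q [ 59.4  44.4 -48.7  83.7   1.1  90.1 -79.3] e [ 158. -295.  587.] w [ 535. -328.  424.] motor fore 79 hand 197 | trough fore 62 hand 168
```

```bash
python3 -m crank '[[0.12,-0.29,0,0,0,0],[0.24,-0.58,0,0,0,0],[0.36,-0.87,0,0,0,0],[0.36,-0.87,0,0,0,0],[0.36,-0.87,0,0,0,0]]'; python3 plan.py 169 61.5 56 -20|head -1; python3 - <<'E'
from station import manip
import cv2
cv2.imwrite('pics/h_w.png',manip.get_image('wrist')['img'])
E
```

```text
time: 5.05
ee_pos: [372.1, -201.4, 87.0]
ee_rot: [[-0.958, -0.264, -0.114], [-0.064, 0.581, -0.811], [0.28, -0.77, -0.574]]
contact_force: [0.7, -0.7, -1.0]
gripper_width: 17.0
row [-0.012  0.016 -3.597  0.002 -0.004 -0.004] n>= 2.5875594464286444
```

View pics/h_w.png

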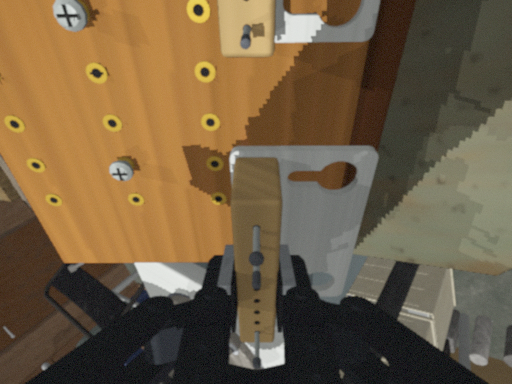

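Rack lifted and held. Traverse up the slope next, then right.

```bash
python3 -m crank '[[0,0,-0.9,0,0,0],[0,0,-1.8,0,0,0],[0,0,-2.7,0,0,0],[0,0,-3.6,0,0,0],[0,0,-3.6,0,0,0],[0,0,-3.6,0,0,0]]'; python3 plan.py 169 4 56 -20; python3 - <<'E'
from station import manip
import cv2
cv2.imwrite('pics/i_w.png',manip.get_image('wrist')['img'])
E
```

```text
time: 5.6
ee_pos: [384.2, -111.2, 149.6]
ee_rot: [[-0.958, -0.267, -0.109], [-0.07, 0.58, -0.811], [0.279, -0.769, -0.574]]
contact_force: [-0.2, -1.1, -1.7]
gripper_width: 17.1
row [-1.82  -0.68   0.093 -0.006  0.057  0.032] n>= 1.3991243339192674
1 0.0 q [ 64.   40.5 -50.   90.8   0.1  88.1 -77. ] e [ 124. -287.  608.] w [ 492. -323.  426.] motor fore 73 hand 155 | trough fore 58 hand 138
2 0.0 q [ 62.5  41.8 -49.5  88.5   0.4  88.7 -77.8] e [ 135. -290.  601.] w [ 506. -325.  425.] motor fore 75 hand 169 | trough fore 60 hand 147
3 0.0 q [ 60.9  43.1 -49.1  86.1   0.7  89.4 -78.5] e [ 147. -293.  594.] w [ 521. -327.  425.] motor fore 78 hand 183 | trough fore 61 hand 157
4 0.0 q [ 59.3  44.4 -48.6  83.7   1.   90.1 -79.2] e [ 158. -295.  587.] w [ 535. -328.  424.] motor fore 79 hand 197 | trough fore 62 hand 168
```

View pics/i_w.png

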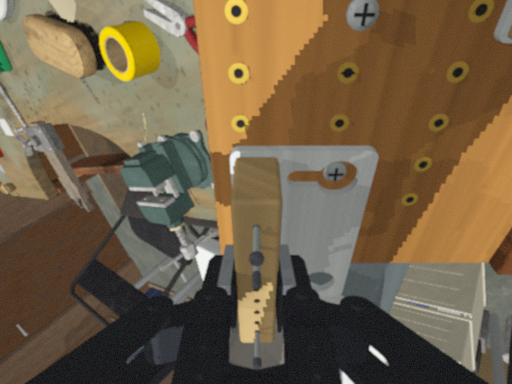

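```bash
python3 -m crank '[[-0.6,-0.23,0.03,0,0.05,0.03],[-1.2,-0.46,0.06,0,0.05,0.03],[-1.82,-0.68,0.09,0,0.05,0.03],[-1.82,-0.68,0.09,0,0.05,0.03],[-1.82,-0.68,0.09,0,0.05,0.03],[-1.82,-0.68,0.09,0,0.05,0.03]]'; python3 plan.py 169 4 56 -20|head -1; python3 - <<'E'
from station import manip
import cv2,numpy as np
st=manip.get_state();np.savez('w3.npz',pos=st['ee_pos'],rot=st['ee_rot'])
for n in('wrist','scene','top'):
    cv2.imwrite(f'pics/j_{n}.png',manip.get_image(n)['img'])
t=cv2.imread("pics/j_wrist.png")[0:384,190:490]; cv2.imwrite("pics/j_wz.png",cv2.resize(t,None,fx=1.55,fy=1.55,interpolation=cv2.INTER_CUBIC))
E
```

```text
time: 6.15
ee_pos: [440.5, -123.6, 146.8]
ee_rot: [[-0.957, -0.264, -0.119], [-0.06, 0.583, -0.81], [0.284, -0.768, -0.574]]
contact_force: [-0.3, 0.4, -2.6]
gripper_width: 17.0
row [-0.023 -0.008 -0.093  0.029 -0.057  0.008] n>= 0.06905398662496116
```

View pics/j_wrist.png

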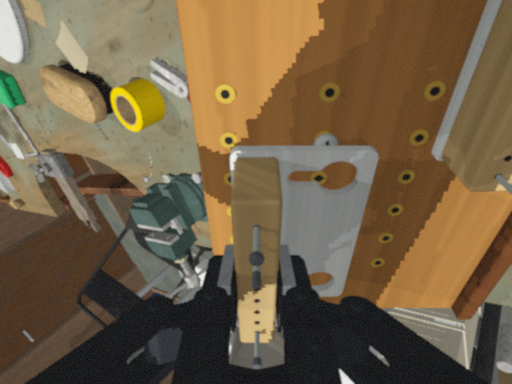

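View pics/j_scene.png

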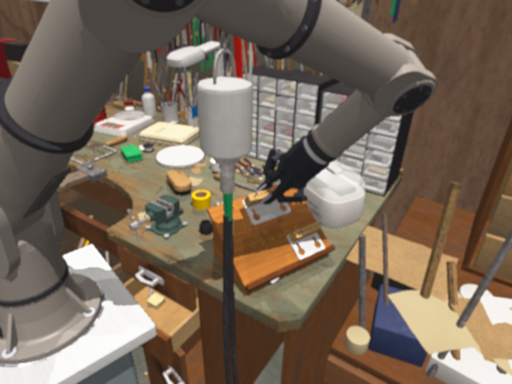

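View pics/j_top.png

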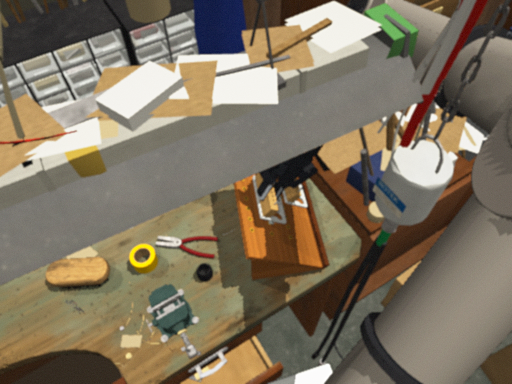

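View pics/j_wz.png

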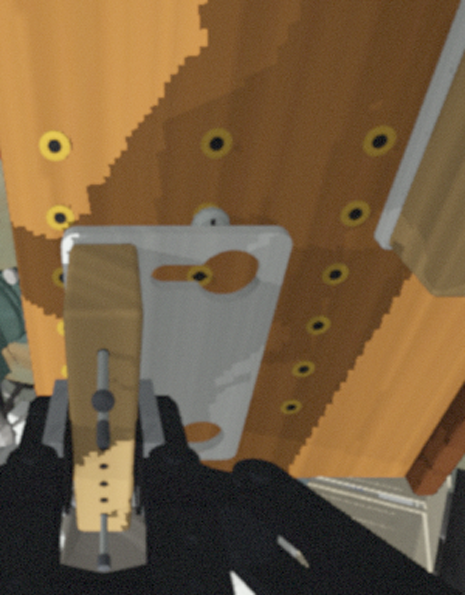

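```bash
python3 - <<'E'
import cv2
t=cv2.imread("pics/j_wrist.png")[130:370,220:390]; cv2.imwrite("pics/j_wz2.png",cv2.resize(t,None,fx=2.5,fy=2.5,interpolation=cv2.INTER_CUBIC))
t=cv2.imread("pics/i_w.png")[0:200,320:400]; cv2.imwrite("pics/i_wz2.png",cv2.resize(t,None,fx=2.5,fy=2.5,interpolation=cv2.INTER_CUBIC))
E
```

```text
(no output)
```

View pics/j_wz2.png

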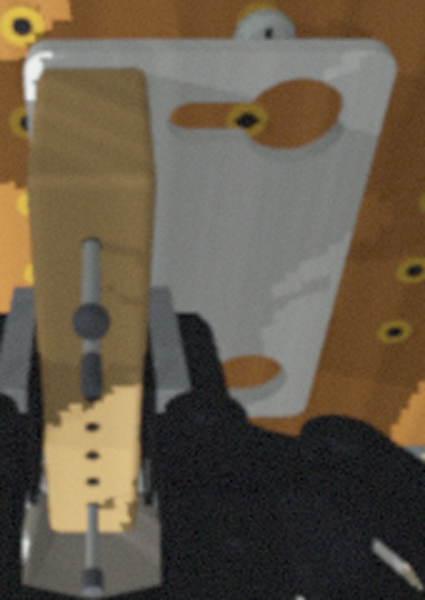

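View pics/i_wz2.png

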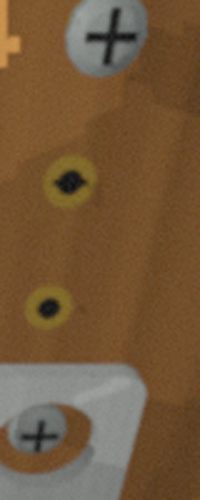

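```bash
cat > fit4.py <<'E'
from h import *
from station import manip
exec(open('fit2.py').read().split("d=np.load('w1.npz')")[0])
w3=np.load('w3.npz')
RI=np.array([[-0.958,-0.267,-0.109],[-0.07,0.58,-0.811],[0.279,-0.769,-0.574]]);PI=np.array([384.2,-111.2,149.6])
Z=lambda a,o,s:(np.array(a)+.5)/s-.5+np.array(o)
zj=lambda a:Z(a,(220,130),2.5); zi=lambda a:Z(a,(320,0),2.5)
rk={(46,-50,4):(26,40),(-15,-50,4):(398,42),(-15,50,4):(304,418),(0,-36,4):(294,112),(22,-36,4):(168,117),
 (44,-48,34):(30,176),(26,-48,34):(154,176),(44,-48,4):(40,70),(26,-48,4):(146,70),(44,48,34):(47,530),(26,48,34):(133,530)}
# rack in tool: nominal rot: rack x(u)=-tool z, rack y(l)=lean.., z
lean=np.radians(-20)
def rackT(r):
    base=np.c_[[0,0,-1],[1,0,0],[0,-1,0]]   # square: u=-z,l=x,n=-y
    B=R.from_rotvec([0,0,-lean]).as_matrix()@base
    return R.from_rotvec(r[3:6]).as_matrix()@B, r[:3]
def resr(r,full=False):
    M,o=rackT(r); P=np.array(list(rk))@M.T+o
    e=proj(P,K,TC)-np.array([zj(v) for v in rk.values()])
    if full:
        for k,v in zip(rk,e): print(k,v)
    return np.r_[e.ravel(),r[3:6]/np.radians(1.5)]
if __name__=='__main__':
    o=least_squares(resr,[0,-10,35,0,0,0],loss='soft_l1');r=o.x;print(r[:3],np.degrees(r[3:]));resr(r,True)
    np.save('r.npy',r)
    M,oo=rackT(r)
    # rack in world now
    Rw=w3['rot'];Pw=w3['pos']
    W=lambda P:Rw@(M@np.array(P)+oo)+Pw
    p2=np.load('p2.npy')
    def tof(Pw_): # world->face (u,y,h)
        b=Bw(p2).T@(Pw_-[p2[0],p2[1],0]); return FR.T@(b-[-90,0,20])
    print('hole l,r in face:',tof(W((0,36,0))),tof(W((0,-36,0))))
    print('rack axes in face',np.round((FR.T@Bw(p2).T@Rw@M),4))
    # screws from image i : intersect ray w/ plane h=10
    E=camE(PI,RI)
    for nm,px in (('sr',zi((110,37))),('sl',zi((40,436)))):
        dv=E[:3,:3]@np.array([(px[0]-K[0,2])/K[0,0],-(px[1]-K[1,2])/K[1,1],-1]);
        a=tof(E[:3,3]);b=tof(E[:3,3]+dv)-a; print(nm,a+b*(10-a[2])/b[2])
    d=np.load('w1.npz')
    print('p2 screws',p2[3:5])
    E=camE(Pw,Rw); print('pred sr in j', proj([toW(p2,[face(130,p2[4],10)])[0]],K,E), zj((268,33)))
E
python3 fit4.py
```

```text
[-11.583   8.143  35.938] [ 0.558  0.068 -0.547]
(46, -50, 4) [-0.245  3.795]
(-15, -50, 4) [0.415 3.35 ]
(-15, 50, 4) [-0.905 -1.569]
(0, -36, 4) [-0.088  3.336]
(22, -36, 4) [-0.294  1.176]
(44, -48, 34) [-2.136 -0.692]
(26, -48, 34) [ 1.184 -0.492]
(44, -48, 4) [-0.752 -3.969]
(26, -48, 4) [ 0.424 -3.861]
(44, 48, 34) [ 0.918 -0.024]
(26, 48, 34) [0.853 0.244]
hole l,r in face: [130.367  39.257  27.157] [130.127 -32.739  26.419]
rack axes in face [[ 1.     0.003  0.009]
 [-0.003  1.    -0.01 ]
 [-0.009  0.01   1.   ]]
sr [132.035 -35.151  10.   ]
sl [130.879  36.503  10.   ]
p2 screws [ 35.739 -35.178]
pred sr in j [[330.012 148.861]] [326.9 142.9]
```

```bash
sed -i 's/(46,-50,4):(26,40),(-15,-50,4):(398,42)/(46,-50,0):(26,40),(-15,-50,0):(398,42)/; s/(294,112)/(294,119)/' fit4.py; python3 fit4.py
```

```text
[-11.026   8.166  36.12 ] [ 1.11   0.253 -0.559]
(46, -50, 0) [ 0.99  -0.289]
(-15, -50, 0) [-2.036 -0.045]
(-15, 50, 4) [-0.687 -0.576]
(0, -36, 4) [0.1   1.739]
(22, -36, 4) [-0.063  2.089]
(44, -48, 34) [-2.489 -0.03 ]
(26, -48, 34) [0.586 0.501]
(44, -48, 4) [-0.33  -3.213]
(26, -48, 4) [ 0.68  -2.881]
(44, 48, 34) [ 0.691 -0.027]
(26, 48, 34) [0.524 0.577]
hole l,r in face: [130.181  39.788  27.334] [129.956 -32.207  26.58 ]
rack axes in face [[ 1.     0.003  0.019]
 [-0.003  1.    -0.011]
 [-0.019  0.011  1.   ]]
sr [132.035 -35.151  10.   ]
sl [130.879  36.503  10.   ]
p2 screws [ 35.739 -35.178]
pred sr in j [[330.013 148.861]] [326.9 142.9]
```

Two estimates of the sideways offset disagree (about -0.3 mm dead-reckoned against -3 mm visual). I'll lower to just above the heads and look through the hole with little parallax.

```bash
python3 -m crank '[[-0.1,0.2,-0.03,0,0,0],[-0.2,0.38,-0.03,0,0,0],[-0.2,0.38,-0.03,0,0,0],[-0.2,0.38,-0.03,0,0,0]]'; python3 - <<'E'
from station import manip
import cv2,numpy as np
st=manip.get_state();np.savez('w4.npz',pos=st['ee_pos'],rot=st['ee_rot'])
t=manip.get_image('wrist')['img'];cv2.imwrite("pics/k_w.png",t)
cv2.imwrite("pics/k_wz.png",cv2.resize(t[100:330,215:395],None,fx=2.6,fy=2.6,interpolation=cv2.INTER_CUBIC))
E
python3 plan.py 169 2.5 42 -20
```

```text
time: 6.73
ee_pos: [444.0, -114.4, 137.6]
ee_rot: [[-0.957, -0.264, -0.116], [-0.063, 0.583, -0.81], [0.282, -0.768, -0.575]]
contact_force: [0.1, -0.9, -1.7]
gripper_width: 16.8
row [-0.01   0.042 -0.009  0.022 -0.027 -0.   ] n>= 0.031719074843877544
1 0.0 q [ 59.   44.9 -48.5  84.5   1.2  88.8 -79.5] e [ 162. -297.  584.] w [ 536. -323.  415.] motor fore 75 hand 201 | trough fore 62 hand 172
2 0.0 q [ 58.9  44.9 -48.5  84.5   1.2  88.7 -79.5] e [ 162. -296.  584.] w [ 537. -322.  414.] motor fore 74 hand 202 | trough fore 62 hand 172
3 0.0 q [ 58.8  45.  -48.5  84.5   1.2  88.6 -79.6] e [ 163. -296.  584.] w [ 537. -322.  413.] motor fore 74 hand 202 | trough fore 61 hand 172
4 0.0 q [ 58.7  45.  -48.5  84.5   1.3  88.5 -79.6] e [ 163. -296.  584.] w [ 538. -321.  413.] motor fore 74 hand 203 | trough fore 61 hand 173
```

View pics/k_wz.png

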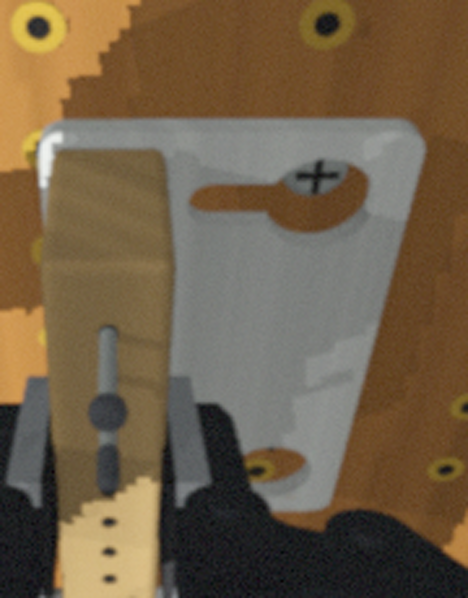

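The right screw head at zoom (316,177) shows in the round hole, whose rim centre is about (318,200). I'll turn that into millimetres.

```bash
cat > off.py <<'E'
from fit4 import *
p2=np.load('p2.npy')
def tof(Pw_):
    b=Bw(p2).T@(Pw_-[p2[0],p2[1],0]); return FR.T@(b-[-90,0,20])
def ray(E,px,h):
    dv=E[:3,:3]@np.array([(px[0]-K[0,2])/K[0,0],-(px[1]-K[1,2])/K[1,1],-1]);a=tof(E[:3,3]);b=tof(E[:3,3]+dv)-a; return a+b*(h-a[2])/b[2]
if __name__=='__main__':
    w4=np.load('w4.npz');E=camE(w4['pos'],w4['rot'])
    z=lambda a:Z(a,(215,100),2.6)
    M,oo=rackT(np.load('r.npy'))
    print('rack hole r,l (fit)',tof(w4['rot']@(M@[0,-36,0]+oo)+w4['pos']),tof(w4['rot']@(M@[0,36,0]+oo)+w4['pos']))
    print('screw',ray(E,z((316,177)),10))
    for h in (12,13,14,15,16): print(h,'hole',ray(E,z((318,200)),h+4), 'corners',ray(E,z((38,120)),h),ray(E,z((426,120)),h),ray(E,z((330,511)),h+4))
E
python3 off.py
```

```text
rack hole r,l (fit) [132.694 -34.465  13.529] [132.728  37.531  14.277]
screw [131.96  -35.331  10.   ]
12 hole [132.678 -34.71   16.   ] corners [179.496 -47.958  12.   ] [116.347 -47.783  12.   ] [116.02   55.432  16.   ]
13 hole [132.982 -35.425  17.   ] corners [179.397 -48.538  13.   ] [116.777 -48.365  13.   ] [116.467  53.937  17.   ]
14 hole [133.285 -36.14   18.   ] corners [179.299 -49.119  14.   ] [117.206 -48.946  14.   ] [116.914  52.442  18.   ]
15 hole [133.588 -36.855  19.   ] corners [179.201 -49.699  15.   ] [117.636 -49.528  15.   ] [117.362  50.947  19.   ]
16 hole [133.891 -37.57   20.   ] corners [179.102 -50.28   16.   ] [118.066 -50.11   16.   ] [117.809  49.452  20.   ]
```

```bash
python3 -m crank '[[-0.05,0.16,0.02,0,0,0],[-0.1,0.32,0.02,0,0,0],[-0.1,0.32,0.02,0,0,0],[-0.1,0.32,0.02,0,0,0]]'; python3 - <<'E'
from station import manip
import cv2,numpy as np
st=manip.get_state();np.savez('w5.npz',pos=st['ee_pos'],rot=st['ee_rot']);print(st['ft_torque'])
t=manip.get_image('wrist')['img'];cv2.imwrite("pics/l_w.png",t)
cv2.imwrite("pics/l_wz.png",cv2.resize(t[100:330,215:395],None,fx=2.6,fy=2.6,interpolation=cv2.INTER_CUBIC))
E
python3 plan.py 168.5 3 28 -20|head -1
```

```text
time: 7.17
ee_pos: [444.3, -109.4, 129.1]
ee_rot: [[-0.957, -0.264, -0.117], [-0.062, 0.583, -0.81], [0.282, -0.769, -0.574]]
contact_force: [-0.6, -0.0, 0.1]
gripper_width: 17.1
[-0.79291669 -0.34891533  0.00514812]
row [-0.052  0.172 -0.015  0.023 -0.03  -0.005] n>= 0.12952314741652884
```

View pics/l_wz.png

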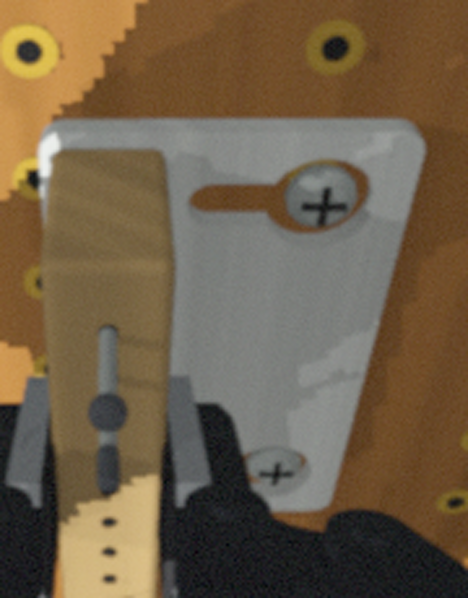

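Both heads sit inside their round holes: right at (323,207) in a hole centred (318,200), left at (277,470). Lowering onto the face with force checks.

```bash
python3 -m crank '[[-0.02,0.06,0,0,0,0],[-0.04,0.12,0,0,0,0],[-0.04,0.12,0,0,0,0]]'; python3 plan.py 168.5 3 28 -20|head -1; python3 -m crank '[[-0.01,0.04,0,0,0,0],[-0.01,0.04,0,0,0,0]]'; python3 plan.py 168.5 3 28 -20|head -1
```

```text
time: 7.47
ee_pos: [444.7, -107.4, 126.1]
ee_rot: [[-0.958, -0.263, -0.117], [-0.062, 0.583, -0.81], [0.281, -0.769, -0.574]]
contact_force: [0.5, 0.9, -0.5]
gripper_width: 17.2
row [-0.011  0.047 -0.015  0.023 -0.03  -0.005] n>= 0.03675965404426639
time: 7.63
ee_pos: [444.8, -106.7, 125.2]
ee_rot: [[-0.958, -0.263, -0.117], [-0.061, 0.583, -0.81], [0.281, -0.769, -0.574]]
contact_force: [-0.1, -0.4, -0.9]
gripper_width: 16.8
row [-0.     0.012 -0.015  0.022 -0.031 -0.008] n>= 0.026813640893762054
```

```bash
python3 -m crank '[[-0.02,0.05,0,0,0,0],[-0.02,0.05,0,0,0,0]]'; python3 -m crank '[[-0.01,0.04,0,0,0,0],[-0.01,0.04,0,0,0,0]]'; python3 - <<'E'
from station import manip
import cv2,numpy as np
t=manip.get_image('wrist')['img'];cv2.imwrite("pics/m_w.png",t)
cv2.imwrite("pics/m_wz.png",cv2.resize(t[100:330,215:395],None,fx=2.6,fy=2.6,interpolation=cv2.INTER_CUBIC))
E
python3 plan.py 168.5 3 28 -20|head -1
```

```text
time: 7.8
ee_pos: [445.1, -106.4, 124.5]
ee_rot: [[-0.958, -0.263, -0.117], [-0.061, 0.582, -0.811], [0.281, -0.769, -0.574]]
contact_force: [-0.4, -1.9, 3.3]
gripper_width: 17.1
time: 7.97
ee_pos: [445.1, -106.4, 124.5]
ee_rot: [[-0.958, -0.262, -0.117], [-0.06, 0.582, -0.811], [0.281, -0.77, -0.573]]
contact_force: [-1.0, -5.3, 8.1]
gripper_width: 16.7
row [ 0.019 -0.01  -0.021  0.014 -0.038 -0.018] n>= 0.03101985063743756
```

View pics/m_wz.png

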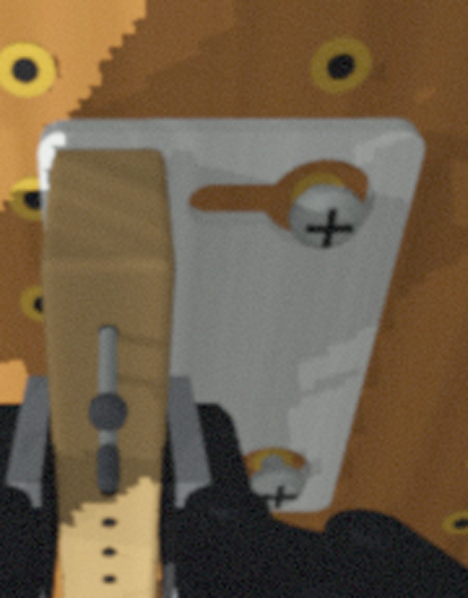

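```bash
python3 - <<'E'
from off import *
st=manip.get_state();E=camE(st['ee_pos'],st['ee_rot']);z=lambda a:Z(a,(215,100),2.6)
M,oo=rackT(np.load('r.npy'))
print('rack hole r,l (fit)',tof(st['ee_rot']@(M@[0,-36,0]+oo)+st['ee_pos']),tof(st['ee_rot']@(M@[0,36,0]+oo)+st['ee_pos']))
for h in(-1,0,1): print(h,'screw r',ray(E,z((328,229)),10+h),'hole r',ray(E,z((318,200)),4+h),'slot end',ray(E,z((190,197)),4+h),'screw l',ray(E,z((279,495)),10+h),'hole l',ray(E,z((277,472)),4+h))
E
```

```text
rack hole r,l (fit) [131.71  -34.45   -1.779] [131.792  37.547  -1.184]
-1 screw r [131.737 -34.878   9.   ] hole r [132.396 -36.334   3.   ] slot end [153.613 -37.029   3.   ] screw l [130.769  36.916   9.   ] hole l [130.241  37.026   3.   ]
0 screw r [132.064 -35.644  10.   ] hole r [132.7   -37.046   4.   ] slot end [153.73  -37.735   4.   ] screw l [131.104  35.481  10.   ] hole l [130.564  35.667   4.   ]
1 screw r [132.391 -36.41   11.   ] hole r [133.004 -37.759   5.   ] slot end [153.847 -38.441   5.   ] screw l [131.44   34.047  11.   ] hole l [130.886  34.307   5.   ]
```

Contact is about 10 N on the face. The holes sit roughly 0.7 mm right of the screws, so I'll ease that and start sliding down the slope.

```bash
python3 -m crank '[[0.02,-0.01,0,0,0,0],[0.02,-0.01,0.1,0,0,0],[0.02,-0.01,0.2,0,0,0],[0.02,-0.01,0.27,0,0,0],[0.02,-0.01,0.27,0,0,0]]'; python3 - <<'E'
from station import manip
import cv2,numpy as np
st=manip.get_state();print(st['ee_rot'].T@st['contact_force'],st['ft_torque'])
t=manip.get_image('wrist')['img'];cv2.imwrite("pics/n_w.png",t)
cv2.imwrite("pics/n_wz.png",cv2.resize(t[100:330,215:395],None,fx=2.6,fy=2.6,interpolation=cv2.INTER_CUBIC))
E
python3 plan.py 168.5 3 28 -20
```

```text
time: 8.48
ee_pos: [444.4, -111.0, 121.2]
ee_rot: [[-0.958, -0.262, -0.116], [-0.062, 0.585, -0.809], [0.279, -0.768, -0.577]]
contact_force: [0.3, -1.3, 10.1]
gripper_width: 17.0
[ 2.61353006 -8.65213474 -4.8036357 ] [0.19227372 0.38146092 0.19236852]
row [ 0.017 -0.009 -0.21   0.052 -0.011 -0.022] n>= 0.15157459207504673
1 0.0 q [ 58.7  45.7 -48.2  85.7   1.5  86.8 -79.3] e [ 165. -300.  580.] w [ 535. -319.  399.] motor fore 68 hand 205 | trough fore 64 hand 178
2 0.0 q [ 58.5  45.7 -48.3  85.7   1.5  86.8 -79.5] e [ 166. -299.  580.] w [ 536. -317.  400.] motor fore 68 hand 206 | trough fore 63 hand 178
3 0.0 q [ 58.3  45.6 -48.3  85.7   1.5  86.7 -79.7] e [ 167. -298.  580.] w [ 537. -315.  400.] motor fore 68 hand 207 | trough fore 62 hand 177
4 0.0 q [ 58.2  45.6 -48.3  85.7   1.4  86.7 -79.8] e [ 168. -298.  580.] w [ 538. -313.  401.] motor fore 68 hand 207 | trough fore 61 hand 177
```

View pics/n_wz.png

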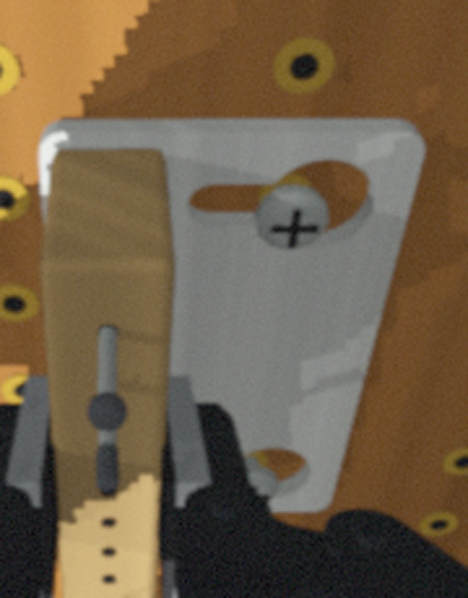

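```bash
python3 -m crank '[[0.02,-0.01,0.07,0,0,0],[0.02,-0.01,0.14,0,0,0],[0.02,-0.01,0.2,0,0,0],[0.02,-0.01,0.2,0,0,0]]'; python3 - <<'E'
from station import manip
import cv2,numpy as np
st=manip.get_state();print(st['ee_rot'].T@st['contact_force'],st['ft_torque'])
t=manip.get_image('wrist')['img'];cv2.imwrite("pics/o_w.png",t)
cv2.imwrite("pics/o_wz.png",cv2.resize(t[100:330,215:395],None,fx=2.6,fy=2.6,interpolation=cv2.INTER_CUBIC))
E
python3 plan.py 168.5 3 28 -20|head -1
```

```text
time: 8.87
ee_pos: [443.1, -116.3, 117.4]
ee_rot: [[-0.958, -0.262, -0.116], [-0.062, 0.584, -0.809], [0.28, -0.768, -0.576]]
contact_force: [0.4, -2.1, 5.6]
gripper_width: 16.4
[ 1.27705516 -5.64150747 -1.60819075] [-0.0631322   0.20546026  0.11864735]
row [-0.001 -0.015 -0.431  0.044 -0.018 -0.022] n>= 0.310570200803949
```

View pics/o_wz.png

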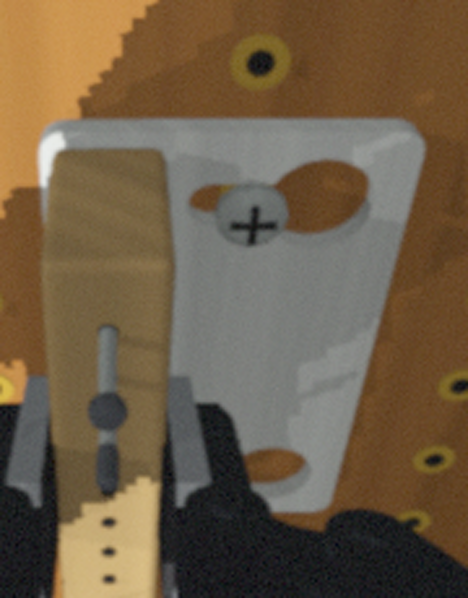

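```bash
python3 -m crank '[[0,0,0.07,0,0,0],[0,0,0.13,0,0,0],[0,0,0.13,0,0,0]]'; python3 plan.py 168.5 3 28 -20|head -1; python3 -m crank '[[0,0,0.04,0,0,0],[0,0,0.08,0,0,0],[0,0,0.08,0,0,0]]'; python3 plan.py 168.5 3 28 -20|head -1;  python3 - <<'E'
from station import manip
import cv2,numpy as np
st=manip.get_state();print(st['ee_rot'].T@st['contact_force'],st['ft_torque'])
t=manip.get_image('wrist')['img'];cv2.imwrite("pics/q_w.png",t)
cv2.imwrite("pics/q_wz.png",cv2.resize(t[100:330,215:395],None,fx=2.6,fy=2.6,interpolation=cv2.INTER_CUBIC))
E
```

```text
time: 9.17
ee_pos: [442.6, -119.4, 115.2]
ee_rot: [[-0.958, -0.262, -0.116], [-0.062, 0.585, -0.809], [0.28, -0.768, -0.576]]
contact_force: [0.5, -1.5, 5.7]
gripper_width: 16.9
row [-0.003 -0.015 -0.557  0.047 -0.016 -0.02 ] n>= 0.40117894104471963
time: 9.42
ee_pos: [442.4, -121.2, 114.0]
ee_rot: [[-0.958, -0.262, -0.116], [-0.062, 0.585, -0.809], [0.28, -0.768, -0.576]]
contact_force: [0.4, -0.7, 6.8]
gripper_width: 16.8
row [-0.003 -0.014 -0.63   0.049 -0.013 -0.019] n>= 0.45322686646084737
[ 1.53096293 -5.76132239 -3.39334622] [-0.04240502  0.18574453  0.12236637]
```

View pics/q_wz.png

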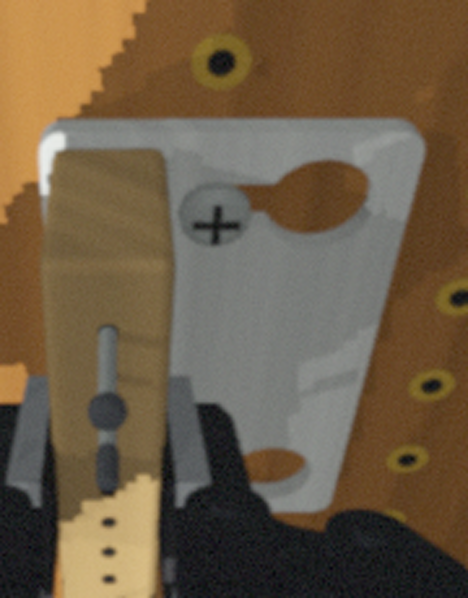

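```bash
python3 -m crank '[[0,0,0.03,0,0,0],[0,0,0.05,0,0,0],[0,0,0.05,0,0,0]]'; python3 plan.py 168.5 3 28 -20|head -1; python3 -c "
from station import manip
st=manip.get_state();print(st['ee_rot'].T@st['contact_force'])"; python3 -m crank '[[0,0,0.03,0,0,0],[0,0,0.05,0,0,0],[0,0,0.05,0,0,0]]'; python3 plan.py 168.5 3 28 -20|head -1;  python3 - <<'E'
from station import manip
import cv2,numpy as np
st=manip.get_state();print(st['ee_rot'].T@st['contact_force'],st['ft_torque'])
E
```

```text
time: 9.72
ee_pos: [442.2, -122.2, 113.2]
ee_rot: [[-0.958, -0.262, -0.116], [-0.062, 0.585, -0.809], [0.28, -0.768, -0.577]]
contact_force: [0.6, -1.6, 7.0]
gripper_width: 16.7
row [-0.003 -0.014 -0.674  0.05  -0.011 -0.018] n>= 0.48491327700770637
[ 1.52337434 -6.44414047 -2.82308151]
time: 9.97
ee_pos: [442.1, -122.8, 112.8]
ee_rot: [[-0.958, -0.262, -0.115], [-0.063, 0.585, -0.808], [0.279, -0.767, -0.577]]
contact_force: [0.3, -0.1, 8.1]
gripper_width: 16.8
row [-0.005 -0.013 -0.698  0.06  -0.002 -0.015] n>= 0.5025133217163926
[ 1.9628098  -6.37585881 -4.64900113] [0.21913864 0.34872079 0.08609076]
```

```bash
python3 -m crank '[[0,0,0.05,0,0,0],[0,0,0.08,0,0,0],[0,0,0.08,0,0,0],[0,0,0.08,0,0,0]]'; python3 plan.py 168.5 3 28 -20|head -1;  python3 - <<'E'
from station import manip
import cv2,numpy as np
st=manip.get_state();print(st['ee_rot'].T@st['contact_force'],st['ft_torque'])
t=manip.get_image('wrist')['img'];cv2.imwrite("pics/s_w.png",t)
cv2.imwrite("pics/s_wz.png",cv2.resize(t[100:330,215:395],None,fx=2.6,fy=2.6,interpolation=cv2.INTER_CUBIC))
E
```

```text
time: 10.3
ee_pos: [442.0, -123.0, 112.8]
ee_rot: [[-0.958, -0.263, -0.114], [-0.065, 0.588, -0.807], [0.279, -0.765, -0.58]]
contact_force: [0.1, 1.7, 11.9]
gripper_width: 16.9
row [-0.008 -0.009 -0.705  0.091  0.022 -0.006] n>= 0.5069189006659466
[ 3.12301634 -8.13473153 -8.28254538] [ 0.89046606  0.51418058 -0.04889906]
```

View pics/s_wz.png

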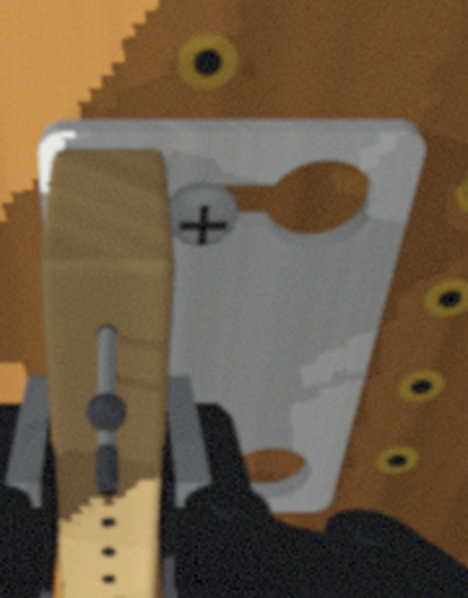

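It has stopped at the slot ends: 2.4 mm more commanded moved it only 0.2 mm, and the resistance rose to 8 N. I'll relax the push and open.

```bash
python3 -m crank '[[0,0,-0.05,0,0,0],[0.01,-0.03,-0.1,0,0,0],[0.01,-0.03,-0.1,0,0,0]]'; python3 -c "
from station import manip
st=manip.get_state();print(st['ee_rot'].T@st['contact_force'])"; python3 -m crank '[[0,0,0,0,0,0],[0,0,0,0,0,0],[0,0,0,0,0,0],[0,0,0,0,0,0],[0,0,0,0,0,0],[0,0,0,0,0,0]]' 0.55;python3 plan.py 148 3 60 -20; python3 - <<'E'
from station import manip
import cv2,numpy as np
t=manip.get_image('wrist')['img'];cv2.imwrite("pics/t_w.png",t)
E
```

```text
time: 10.6
ee_pos: [442.0, -123.0, 112.7]
ee_rot: [[-0.958, -0.262, -0.115], [-0.063, 0.584, -0.809], [0.279, -0.768, -0.576]]
contact_force: [1.1, 2.1, 4.8]
gripper_width: 16.8
[ 0.19203443 -2.75999022 -4.62978981]
time: 11.1
ee_pos: [441.2, -124.9, 111.2]
ee_rot: [[-0.958, -0.263, -0.117], [-0.061, 0.583, -0.81], [0.281, -0.769, -0.574]]
contact_force: [0.9, 1.0, -0.2]
gripper_width: 46.9
row [ 0.341 -1.029 -0.105  0.021 -0.037 -0.01 ] n>= 0.7834140710617488
1 0.0 q [ 59.6  46.4 -47.6  84.6   2.4  87.9 -78.1] e [ 163. -306.  576.] w [ 532. -337.  396.] motor fore 68 hand 202 | trough fore 72 hand 187
2 0.0 q [ 59.7  46.2 -47.7  83.9   2.4  88.9 -78. ] e [ 161. -305.  577.] w [ 533. -341.  402.] motor fore 71 hand 200 | trough fore 72 hand 185
3 0.0 q [ 59.9  45.9 -47.8  83.2   2.3  89.9 -77.9] e [ 160. -304.  578.] w [ 533. -344.  409.] motor fore 74 hand 199 | trough fore 72 hand 184
4 0.0 q [ 60.   45.7 -47.8  82.4   2.2  90.8 -77.8] e [ 158. -303.  580.] w [ 533. -348.  416.] motor fore 77 hand 197 | trough fore 73 hand 182
```

View pics/t_w.png

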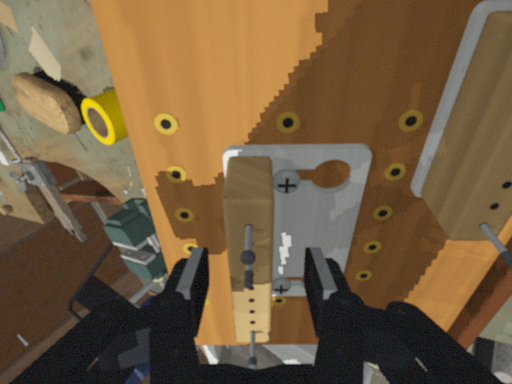

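Both screws are at the slot ends, at (287,181) and (280,286), next to the bar. Backing off.

```bash
python3 -m crank '[[0,-0.3,0,0,0,0],[0,-0.8,0,0,0,0],[0,-1.6,0,0,0,0],[0,-2.4,0,0,0,0],[0,-3.2,0,0,0,0],[0,-3.2,0,0,0,0],[0,-3.2,0,0,0,0]]'; python3 - <<'E'
from station import manip
from ik import *
st=manip.get_state();report(st['joints']);np.savez('w6.npz',pos=st['ee_pos'],rot=st['ee_rot'])
for n in('wrist','scene','top'): cv2.imwrite(f"pics/u_{n}.png",manip.get_image(n)['img'])
t=cv2.imread('pics/u_wrist.png')[60:320,100:400];cv2.imwrite('pics/u_wz.png',cv2.resize(t,None,fx=2.3,fy=2.3,interpolation=cv2.INTER_CUBIC))
E
```

```text
time: 11.73
ee_pos: [467.6, -181.5, 186.0]
ee_rot: [[-0.959, -0.26, -0.117], [-0.059, 0.582, -0.811], [0.279, -0.77, -0.573]]
contact_force: [0.4, -0.4, 0.1]
gripper_width: 46.8
q [ 58.5  47.  -47.2  71.1   2.4 100.2 -78. ] e [ 170. -305.  572.] w [ 558. -389.  463.] motor fore 97 hand 206 | trough fore 79 hand 190
```

View pics/u_wz.png

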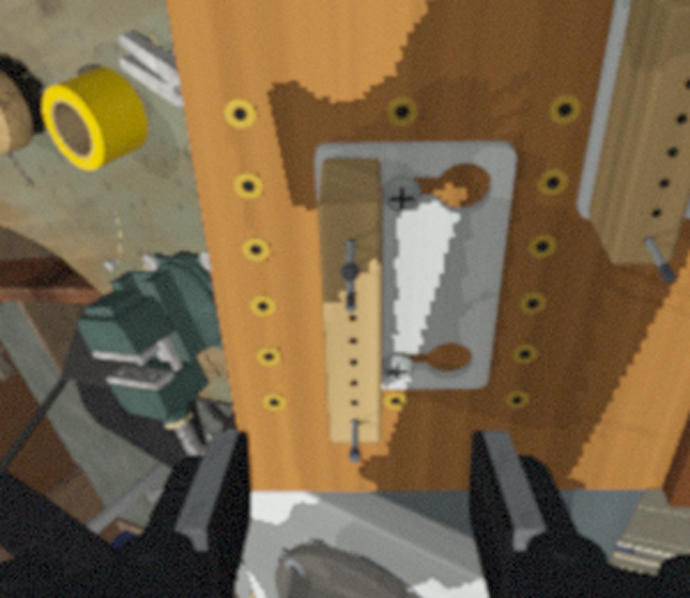

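View pics/u_scene.png

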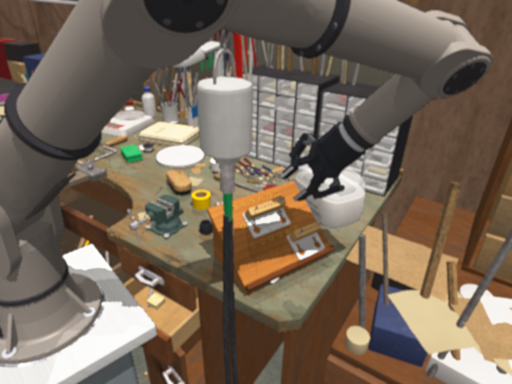

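```bash
python3 - <<'E'
from off import *
w=np.load('w6.npz');E=camE(w['pos'],w['rot']);z=lambda a:Z(a,(100,60),2.3)
for n,px,h in (('screw r',(402,198),10),('hole r',(464,186),4),('screw l',(398,369),10),('hole l',(450,357),4),('c ur',(316,143),0),('c lr',(518,143),0),('c ll',(487,388),4)): print(n,ray(E,z(px),h))
E
```

```text
screw r [131.417 -35.751  10.   ]
hole r [111.976 -36.468   4.   ]
screw l [130.624  35.087  10.   ]
hole l [111.186  34.712   4.   ]
c ur [157.479 -49.126   0.   ]
c lr [ 96.2   -48.894   0.   ]
c ll [95.874 50.724  4.   ]
```

The screws measure 19.44 mm up-slope of both hole centres (19.5 nominal), with 0.4 to 0.7 mm of lateral offset, and the plate is flat. The narrow rack and the other items haven't moved. Handing in.

```bash
python3 -c "
from station import manip
print(manip.get_state()['time'],manip.finish_job())"
```

```text
the job is handed in; nothing more can be done
11.9333 None
```

I hung the wide rack on the two screws and handed the job in at 11.9 s; no verdict was reported.

- **Which rack:** the screws measured about 71 mm apart, so the wide rack (72 mm keyholes) was the one that fits.
- **Approach:** I leaned the gripper about 20° and swung the elbow out so the arm passed clear of the lamp trough and the motor.
- **Hanging it:** I gripped the bar in the middle and put the holes over the heads. I then pressed the plate on with about 10 N and slid it down until it stopped, let go and backed off about 96 mm.
- **Last checks:** each screw measured 19.4 mm up-slope of its round hole's centre (19.5 mm nominal), with a lateral offset of 0.4 to 0.7 mm. The plate looked flat, and the force at the wrist was near zero once clear.
- **Bystanders:** the narrow rack looked undisturbed in the last picture. I did not measure the jar, pliers or loupe again afterwards, but nothing came near them.
- **Disagreement on the way:** just before lowering, two estimates of the rack's sideways position differed by about 2.7 mm. I settled it by looking through the holes from just above the screw heads.

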